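Edge-clamp the battens in the crank press

TASK

Clamp all the wooden battens from the black mat edge to edge in the yellow press. First slide the red lock knob fully to its open (green) end and crank the handwheel until the jaw face stands at the green line; then lay each batten flat in front of the black hold-down bar and slide it under the bar, between jaw and fence, until its end meets the end stop. Crank the jaw in until the battens are squeezed snug together between jaw and fence, slide the lock knob fully back to its locked (red) end and let go; do not turn the wheel while it is locked, and leave the glue, tape measure and hammer alone.

Things in the scene. Friction and masses are not known exactly. Their poses are not given: they have to be found in the camera images.
- press: Fixed yellow press with an aluminium bed 250 (x) x 340 (y) mm, bed top 40 mm above the bench. Origin: centre of its underside. x points from jaw to fence (roughly away from the robot), y from the bare flat loading area (y -170 to 0 mm) towards hold-down bar, end stop and handwheel. 'Press x, y' below are in this frame.
- hold_bar (a point): Middle of the underside of the black hold-down bar, which crosses the whole bed at press y 60 to 90 mm; underside 32 mm, top 44 mm above the bed; posts at press x +-107 to +-125 mm.
- end_stop (a point): Foot of the end stop's face (at bed height), press x 10, y 150 mm; the face spans press x -65 to 85 mm and is 26 mm high. A batten against it has its origin at press y 85 mm.
- fence: Fixed dark steel fence on the far side of the bed, 20 (x) x 150 (y) x 26 mm high. Origin: centre of its underside, at x 95, y 85, z 40 mm in the press frame; its clamping face, towards the jaw, is at press x = 85 mm, from press y 10 to 160 (so there is no fence beside the loading area).
- jaw: Sliding jaw bar, 28 mm thick (x, with its rubber pad) x 140 mm long (press y 10 to 150), 26 mm high on the bed; passes under the hold-down bar; driven along press x by the handwheel only. Its pad is sprung: gives 5 mm at 20 N, then is solid. Origin on the pad's face towards the fence, at bed height, press y 0; axes as press. Gap from pad to fence = 10 mm + 40 mm x wheel angle / 2 pi.
- jaw_face (a point): Point on the plane of the face of the jaw's pad (uncompressed), at press y 0 and 13 mm above the bed (below the small red pointer at the end of the jaw).
- open_mark (a point): Where jaw_face must be when the jaw is opened: the short green line on the bed at press x = -65 mm, y -37 to 13 mm; the point is 13 mm above the bed at y 0.
- wheel_axis (a point): Point on the vertical axis of the handwheel at the height of its rim (98 mm above the bench; black rim 124 mm in diameter, steel spokes), at press x 0, y 260 mm. Below it a yellow gearbox 90 mm square, on a shelf 30 mm high (press x -160 to 90, y 170 to 300 mm).
- wheel (a joint): Handwheel angle in rad, 0 to 25.1 (several turns), growing counter-clockwise seen from above. Counter-clockwise opens the jaw, clockwise closes it, 40 mm a turn; the green line is at 21.99. Starts at 1.6 to 6.2. Turning takes 2 N at the handle; 8 to 10 N squeezes the battens well. It stays where left and the squeeze remains. At 0 the handle lies towards press -x from the axis.
- crank_handle (a point): Middle of the red upright crank handle standing on the rim, 50 mm from the wheel axis: a cylinder 24 mm in diameter, 55 mm high (bench height 107 to 162 mm; this point at 138 mm). It spins freely on its pin, so a gripper that holds it need not turn as it goes round.
- lock_knob (a point): Middle of the red lock knob, 24 (x) x 20 (y) x 34 mm high, top 78 mm above the bench, this point at 61 mm. It slides along press y on a dark track at press x = -130 mm.
- lock (a joint): Travel of the lock knob in m: 0 is locked (over towards the red patch, press -y end), 0.05 is open (towards the green patch, press +y end). Takes about 2 N; stays where left. Starts locked, 0 to 0.004.
- mat: Black rubber mat 270 (x) x 170 (y) x 4 mm, fixed to the bench, on which the battens lie at the start. Origin: centre of its underside.
- glue: White glue bottle, 60 mm in diameter, 150 mm high, a bystander beyond the press. Origin: centre of its underside.
- tape: Yellow tape measure, 75 x 40 x 60 mm high, a bystander. Origin: centre of its underside.
- hammer: Hammer with a wooden handle lying on the bench beyond the press, about 300 mm long, a bystander. Origin: on its underside, between head and handle end.
- batten1: Wooden batten (pale), 30 mm wide (x), 130 mm long (y), 24 mm thick, about 70 g; 2 to 4 of the four are there. Origin: centre of its underside. Starts flat on the mat, length roughly along y.
- batten2: Wooden batten (mid-brown), 30 mm wide (x), 130 mm long (y), 24 mm thick, about 70 g; 2 to 4 of the four are there. Origin: centre of its underside. Starts flat on the mat, length roughly along y.
- batten3: Wooden batten (pale), 30 mm wide (x), 130 mm long (y), 24 mm thick, about 70 g; 2 to 4 of the four are there. Origin: centre of its underside. Starts flat on the mat, length roughly along y.
- batten4: Wooden batten (mid-brown), 30 mm wide (x), 130 mm long (y), 24 mm thick, about 70 g; 2 to 4 of the four are there. Origin: centre of its underside. Starts flat on the mat, length roughly along y.
Not all that is in view belongs to the job. Leave any blue look-alike of the batten3 alone. What is shaped like the batten2 but blue is not meant.

How it is judged:
By the outcome, as a careful person would: the job done as asked, in the order asked, and still so for the second after the job is handed in, with the robot touching nothing.
Of batten1, batten2, batten3, batten4 only 2 to 4 are there at a start; the rules pass over those that are not, and their reading is None.
At some moment in a run one of batten1, batten2, batten3, batten4 may be knocked a few centimetres aside while the robot is not near it.
Once in a run the grip may slacken for a moment while it holds something.
It also fails if it takes over 210 s, if anything falls off the work surface, if the arm or the gripper's body presses on something with over 40 N, if the wrist force passes 120 N, or if a joint passes its speed limit or range.

ROBOT

A 7-joint arm with a two-finger parallel gripper is mounted at the origin on the work surface. World frame = base frame: x ahead of the robot, y to its left, z up, the work surface at z = 0. Lengths are in m, angles in rad, forces in N, time in s.
With the tool pointing down it reaches from about 0.4 to 0.85 m from the base axis. Payload 10.4 kg.
Tool frame: the origin (TCP) lies at the very end of the fingers, on their centre line; the grasp point (between the pads) lies 19 mm behind it; z points along the fingers, y is the line along which they close (so a half turn about z gives the same grasp; the last joint's range is limited). The gripper opens to 87 mm and grips with 3 to 60 N. Pads are 19 mm wide; open, the fingers measure 117 mm over their backs; the gripper's body (75 mm by 190 mm) begins 51 mm behind the grasp point.
Start: joints at [-1.2, 0.332, -0.065, 1.46, 0.022, 1.35, -0.088], TCP at [0.24, 0.577, 0.223] pointing down, gripper open.
Joint ranges: [-2.6, 2.6], [-0.5, 2.12], [-1.47, 1.34], [0.16, 2.42], [-1.27, 4.41], [0.06, 2.06], [-2.6, 2.6]. Speed limits (rad/s): [2.22, 2.22, 2.79, 2.79, 3.14, 3.14, 3.14].

INTERFACE

Orientations are given as a unit quaternion [x, y, z, w].
In Python, from bench import read_state, cams, workorder gives the robot as it stands.
- The arm moves only by the shell command python3 -m crank 'ROWS' [FORCE]. ROWS is text: rows parted by semicolons, each of 5 numbers parted by spaces: the shift along the tool's x, y, z scaled (see below), then the turn about the tool's z scaled (see below), then the opening, from -1 (shut) to 1 (fully open). In form: dx dy dz yaw jaw; .... A call has 1 to 10 rows; each row shifts and turns the commanded pose from where the row before left it, along the tool's axes as they then stand; what a row does not reach is not made up. The controller multiplies each number of a shift by 200 mm and each number of a turn by 90 degrees. A row lasts 1/10 s, in which the tool goes at most 50 mm and 8.59 degrees, less where a joint would pass 70% of its speed; a pose out of reach is approached as far as the arm can. A call with a number of a shift or a turn outside -1 to 1 is refused whole. A call with a gripper value outside its range is refused whole. The fingers move at their own pace and stop on an object; FORCE is the grip in N (left out, the last holds). Time passes only in rows, so rows that do not move let the fingers close. It gives the time, the measured TCP pose, the force, the opening and the grip force at its end, in the units of the state.
- read_state(): the state, without advancing time (a new reading comes with each control period).
- cams.camera(name): name is "scene" or "top" or "wrist"; returns a dict with "img" (480x640x3 uint8, blue, green, red), "K" (3x3 intrinsics, pixels), "xyz" and "attitude" of the camera in the world; the wrist camera has in their place "mount" (4x4, takes a point from camera to tool coordinates, whose origin is the TCP and whose axes are the flange's). Camera axes: x right, y down, z forward; pixel columns grow to the right and rows downward; lengths in m; the calibration is good to about 2 mm. The wrist camera is an equidistant fisheye: a pixel r from the principal point sees the ray r / f radians off the axis. A picture is of the moment at which its call begins: read the wrist's pose just before it. There is no depth.
- workorder.close_job(): hands the job in; it is judged then, once.
The state is a dict: "time": time; "joint_positions": joint angles; "joint_vel": joint speeds; "joint_torque": joint torques, N m; "ee_pos": TCP position; "eef_rot": TCP orientation; "ft_force": force on the tool from outside, world axes, zero at the start; "torque": the same for the moment, N m; "width": finger opening in m; "grip_force": force on a finger pad.
Only numpy, scipy, OpenCV 4.12 (cv2) and the standard library are available. Lean on these libraries where they do the work, as an engineer would, in place of code of your own. Each camera call takes 0.05 s, during which the arm holds its last target. There are 200 camera calls.

## Working session

There is one attempt and no reset: what is moved stays moved. The work goes in short steps, Python scripts to look and compute and a shell command to move; the robot and the scene stay as the last step left them, time stands still between calls to the robot, and variables do not carry over. Pictures are saved under pics/ and viewed, at most 14 in all, crops included, and the job is handed in when it is done.

```bash
ls; mkdir -p pics
python3 - <<'E'
from bench import read_state,cams
import cv2,numpy as np
s=read_state();print({k:np.round(v,3).tolist() for k,v in s.items()})
for n in["scene","top","wrist"]:
    c=cams.camera(n);cv2.imwrite(f"pics/a_{n}.png",c["img"]);print(n,{k:np.round(v,4).tolist() for k,v in c.items() if k!="img"})
E
```

```text
pics
{'time': 0.0, 'joint_positions': [-1.2, 0.333, -0.065, 1.461, 0.022, 1.35, -0.089], 'joint_vel': [-0.0, -0.002, 0.003, 0.0, 0.002, 0.001, 0.001], 'joint_torque': [0.0, -62.325, 0.025, -38.989, -0.061, 0.04, 0.0], 'ee_pos': [0.24, 0.577, 0.222], 'eef_rot': [0.196, 0.981, -0.001, -0.0], 'ft_force': [0.171, 0.446, -0.515], 'torque': [0.075, -0.005, 0.052], 'grip_force': 0.0, 'width': 0.087}
scene {'K': [[548.6793, 0.0, 333.1987], [0.0, 548.6793, 234.675], [0.0, 0.0, 1.0]], 'xyz': [1.1424, -0.4968, 0.9524], 'attitude': [0.8147, 0.4546, -0.1689, -0.318]}
top {'K': [[463.7227, 0.0, 327.9715], [0.0, 463.7227, 231.1489], [0.0, 0.0, 1.0]], 'xyz': [0.3143, -0.0746, 1.1592], 'attitude': [-0.6583, 0.7453, -0.0804, 0.0682]}
wrist {'K': [[371.6483, 0.0, 318.8306], [0.0, 371.6483, 240.0092], [0.0, 0.0, 1.0]], 'mount': [[-0.0007, -0.969, -0.2469, 0.0664], [1.0, -0.0006, -0.0004, -0.0002], [0.0002, -0.2469, 0.969, -0.1624], [0.0, 0.0, 0.0, 1.0]]}
```

View pics/a_top.png

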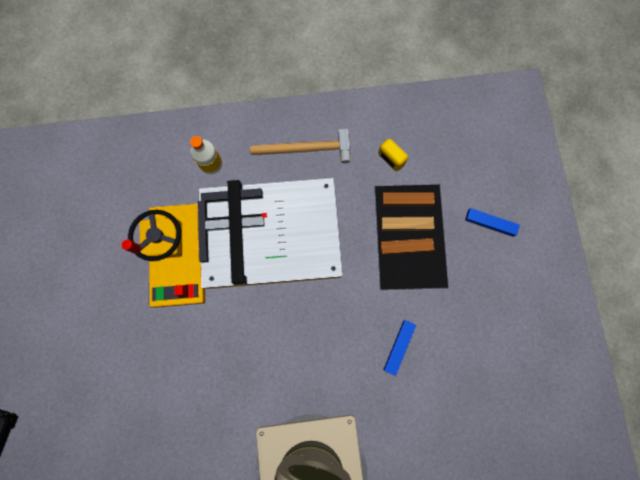

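View pics/a_scene.png

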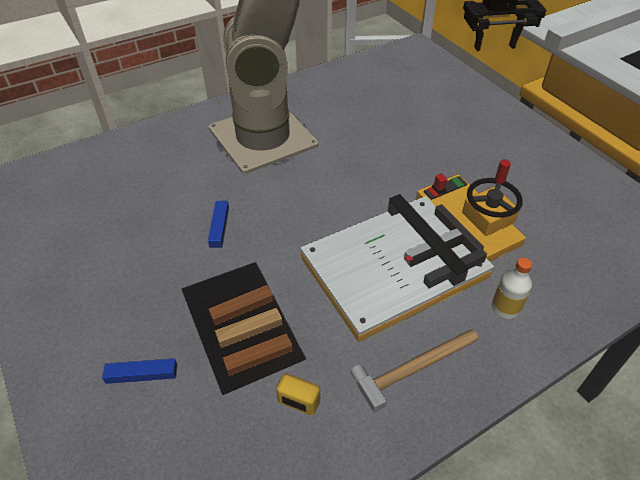

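Top view: bed spans (199,188)–(341,277), bar at column ~236, wheel hub (154,235) with red handle (127,245), and lock knob (180,291). Three battens lie on the mat: brown (409,198), pale (408,223) and brown (408,246). The blue ones are decoys. The scene view shows the same layout.

```bash
cat > h.py <<'E'
import cv2,numpy as np
from scipy.spatial.transform import Rotation as R
from bench import read_state,cams
def grab(n):
    s=read_state();c=cams.camera(n)
    if n=="wrist":
        T=np.eye(4);T[:3,:3]=R.from_quat(s["eef_rot"]).as_matrix();T[:3,3]=s["ee_pos"];M=T@np.array(c["mount"])
        c["Rm"],c["o"]=M[:3,:3],M[:3,3]
    else: c["Rm"],c["o"]=R.from_quat(c["attitude"]).as_matrix(),np.array(c["xyz"])
    c["name"]=n;return c
def ray(c,p):
    K=np.array(c["K"]);d=np.array([(p[0]-K[0,2])/K[0,0],(p[1]-K[1,2])/K[1,1],1.])
    if c["name"]=="wrist":
        r=np.hypot(*d[:2]);d=np.array([*(d[:2]/max(r,1e-9)*np.sin(r)),np.cos(r)])
    d=c["Rm"]@d;return d/np.linalg.norm(d)
def onz(c,p,z):
    d=ray(c,p);return c["o"]+d*(z-c["o"][2])/d[2]
def tri(c1,p1,c2,p2):
    d1,d2=ray(c1,p1),ray(c2,p2)
    t=np.linalg.lstsq(np.c_[d1,-d2],c2["o"]-c1["o"],rcond=None)[0]
    a,b=c1["o"]+t[0]*d1,c2["o"]+t[1]*d2;return (a+b)/2,np.linalg.norm(a-b)
def hsv(c,lo,hi):
    m=cv2.inRange(cv2.cvtColor(c["img"],cv2.COLOR_BGR2HSV),np.array(lo),np.array(hi));return m
def red(c): return hsv(c,(0,200,90),(4,255,255))|hsv(c,(175,200,90),(180,255,255))
def blobs(m,amin=20):
    cs=cv2.findContours(m,cv2.RETR_EXTERNAL,cv2.CHAIN_APPROX_NONE)[0]
    return sorted([(cv2.contourArea(k),cv2.minAreaRect(k),k) for k in cs if cv2.contourArea(k)>=amin],key=lambda b:-b[0])
E
python3 - <<'E'
from h import *
for n in["top","scene"]:
    c=grab(n);print(n)
    for a,r,k in blobs(red(c),10):print(" red",a,np.round(r[0],1),cv2.boundingRect(k))
    for a,r,k in blobs(hsv(c,(6,70,60),(24,255,255)),200):
        print(" wood",a,np.round(cv2.boxPoints(r),1).tolist())
    m=hsv(c,(0,0,165),(180,60,255));
    b=[b for b in blobs(m,300)]
    for a,r,k in b[:6]:print(" white",a,np.round(r[0],1),cv2.boundingRect(k))
    for a,r,k in blobs(hsv(c,(0,0,0),(180,255,45)),60)[:10]:print(" dark",a,np.round(cv2.boxPoints(r)).tolist())
    for a,r,k in blobs(hsv(c,(50,120,60),(75,255,255)),5):print(" green",a,np.round(r[0],1),cv2.boundingRect(k))
    cv2.imwrite(f"pics/b_{n}.png",cv2.resize(c["img"][150:320,100:460] if n=="top" else c["img"][140:400,160:560],None,fx=2,fy=2,interpolation=cv2.INTER_CUBIC))
E
```

```text
top
 red 67.5 [127.  244.5] (122, 240, 11, 10)
 red 65.5 [179.  290.5] (175, 286, 9, 10)
 red 52.5 [190.5 290.5] (188, 285, 6, 12)
 wood 3704.5 [[141.1999969482422, 207.0], [197.3000030517578, 202.60000610351562], [205.3000030517578, 303.20001220703125], [149.10000610351562, 307.6000061035156]]
 wood 722.0 [[249.60000610351562, 145.0], [338.70001220703125, 139.5], [339.29998779296875, 148.89999389648438], [250.1999969482422, 154.5]]
 wood 654.5 [[381.0, 216.0], [434.0, 216.0], [434.0, 229.0], [381.0, 229.0]]
 wood 622.0 [[380.29998779296875, 240.6999969482422], [433.3999938964844, 237.3000030517578], [434.20001220703125, 250.10000610351562], [381.20001220703125, 253.60000610351562]]
 wood 570.5 [[383.0, 192.0], [434.0, 192.0], [434.0, 204.0], [383.0, 204.0]]
 wood 470.0 [[374.5, 150.5], [389.0, 136.0], [410.5, 157.5], [396.0, 172.0]]
 wood 347.5 [[148.6999969482422, 218.60000610351562], [160.8000030517578, 208.10000610351562], [181.8000030517578, 232.10000610351562], [169.6999969482422, 242.60000610351562]]
 wood 346.5 [[138.3000030517578, 242.1999969482422], [172.60000610351562, 239
[... 3964 characters left out ...]
264.0, 255.0], [306.0, 361.0], [222.0, 394.0]]
 dark 1929.5 [[363.0, 228.0], [405.0, 182.0], [487.0, 257.0], [446.0, 303.0]]
 dark 1763.5 [[463.0, 1.0], [544.0, -3.0], [547.0, 46.0], [465.0, 51.0]]
 dark 1530.0 [[574.0, 390.0], [631.0, 320.0], [648.0, 333.0], [590.0, 404.0]]
 dark 787.0 [[467.0, 178.0], [521.0, 178.0], [521.0, 216.0], [467.0, 216.0]]
 dark 154.5 [[621.0, 51.0], [639.0, 51.0], [639.0, 68.0], [621.0, 68.0]]
 dark 124.0 [[432.0, 211.0], [436.0, 207.0], [455.0, 228.0], [451.0, 231.0]]
 dark 101.5 [[280.0, 401.0], [282.0, 396.0], [307.0, 406.0], [305.0, 411.0]]
 dark 61.0 [[625.0, 173.0], [628.0, 169.0], [641.0, 178.0], [638.0, 182.0]]
 green 51.5 [457.3 181.8] (451, 177, 13, 10)
```

View pics/b_top.png

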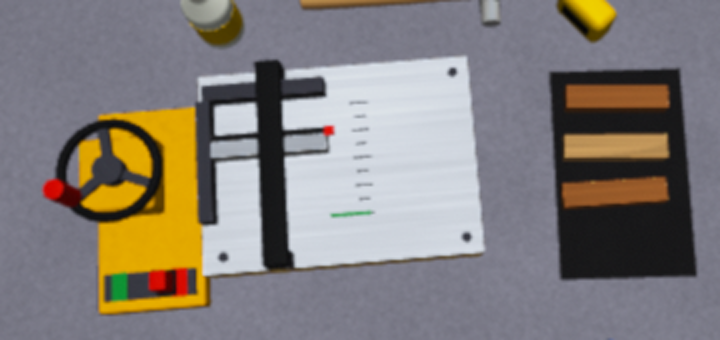

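View pics/b_scene.png

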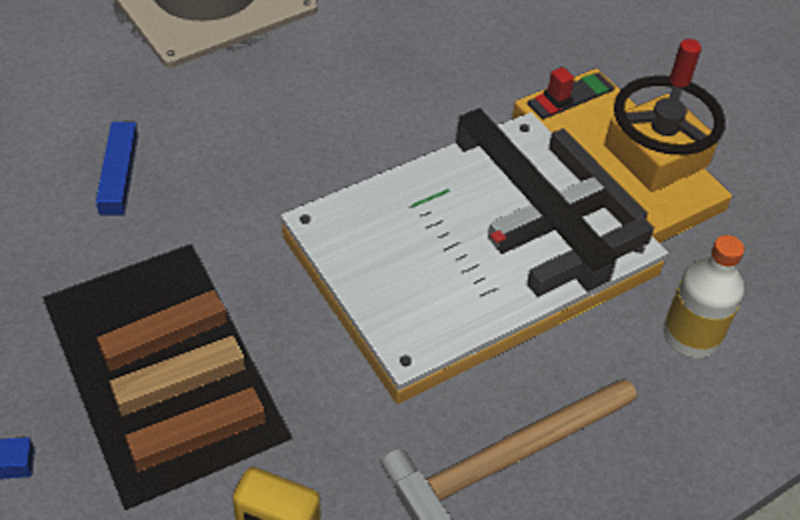

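Crops: handle top at full-image (126,244.5) top / (505,161.5) scene, hub (154,235)/(494.5,196.5), knob top (178.5,289.5)/(440.5,175.5). Bed corners and bolts are clear in both views. Next I triangulate these.

```bash
cat > m.py <<'E'
from h import *
t,s=grab("top"),grab("scene")
P={"c+-":((333,178.5),(359.5,332)),"c--":((342,275.5),(301,247)),"c++":((199,188.5),(493,265)),
"b--":((333.5,268.5),(312.5,249.5)),"b+-":((326,186),(362.5,320)),"b-+":((211.5,278.5),(422,204)),
"handle_top":((126,244.5),(505,161.5)),"hub":((154,235),(494.5,196.5)),"knob":((178.5,289.5),(440.5,175.5)),"pointer":((264,215.3),(409,258))}
W={}
for k,(a,b) in P.items():
    W[k],e=tri(t,a,s,b);print(k,np.round(W[k],4),"res",round(e,4))
# press frame: 2D rigid fit of corners (z=.04 rays averaged) 
mod={"c+-":(.125,-.17),"c--":(-.125,-.17),"c++":(.125,.17)}
A=np.array([mod[k] for k in mod]+[(0,.26)]);B=np.array([W[k][:2] for k in mod]+[W["hub"][:2]])
a0,b0=A.mean(0),B.mean(0);h=(A-a0).T@(B-b0);th=np.arctan2(h[0,1]-h[1,0],h[0,0]+h[1,1])
Rz=np.array([[np.cos(th),-np.sin(th)],[np.sin(th),np.cos(th)]]);o=b0-Rz@a0
print("press th",np.degrees(th),"o",o,"resid mm",np.round((B-(A@Rz.T+o))*1000,1).tolist())
np.savez("press.npz",o=o,th=th)
for k in("handle_top","knob","pointer","b--","b+-","b-+"):print(k,"press",np.round(Rz.T@(W[k][:2]-o),4))
for bt,bs in (("T1",[(409,198)]),):pass
wt=[r for a,r,k in blobs(hsv(t,(6,70,60),(24,255,255)),200) if 395<r[0][0]<420 and 180<r[0][1]<270]
for r in sorted(wt,key=lambda r:r[0][1]):
    bp=cv2.boxPoints(r);q=np.array([onz(t,p,.028) for p in bp]);c=q.mean(0)
    e=[q[1]-q[0],q[2]-q[1]];l=max(e,key=np.linalg.norm);print("batten",np.round(r[0],1),np.round(c,4),"yaw",round(np.degrees(np.arctan2(l[1],l[0]))%180,1),[round(np.linalg.norm(x),3) for x in e])
# heights: far-right top corners in both views (edge nearest press ends)
for n,a,b in(("br-near L-end",(380.8,240.5),(267,288)),):pass
E
python3 m.py
```

```text
c+- [ 0.6871 -0.1381  0.036 ] res 0.0016
c-- [ 0.4395 -0.1281  0.0381] res 0.0026
c++ [0.7003 0.199  0.0403] res 0.0002
b-- [ 0.4589 -0.11    0.038 ] res 0.0023
b+- [ 0.6686 -0.1183  0.0383] res 0.0008
b-+ [0.4711 0.1855 0.0373] res 0.0014
handle_top [0.5511 0.3366 0.1607] res 0.0009
hub [0.5808 0.2973 0.0967] res 0.0007
knob [0.4488 0.2527 0.0799] res 0.0002
pointer [0.605  0.0414 0.0643] res 0.0007
press th -2.337097579881582 o [0.56979354 0.0363118 ] resid mm [[-0.7, 0.5], [1.6, 0.3], [-1.3, -2.1], [0.4, 1.2]]
handle_top press [-0.0309  0.2993]
knob press [-0.1297  0.2112]
pointer press [0.035  0.0065]
b-- press [-0.1048 -0.1507]
b+- press [ 0.105  -0.1505]
b-+ press [-0.1047  0.1451]
batten [408.5 198. ] [ 0.6145 -0.3228  0.028 ] yaw 83.0 [np.float64(0.13), np.float64(0.032)]
batten [407.5 222.5] [ 0.5518 -0.3101  0.028 ] yaw 82.9 [np.float64(0.133), np.float64(0.034)]
batten [407.3 245.4] [ 0.4942 -0.3002  0.028 ] yaw 86.7 [np.float64(0.133), np.float64(0.032)]
```

Measurements agree well with the nominal dimensions. Press yaw is −2.34°, with origin (0.570, 0.036). The wheel is at about 5.38 rad, and three battens are present. First I align the tool with the press and go above the knob.

```bash
python3 -m crank '0 0 0 -0.09 1; 0 0 0 -0.09 1; 0 0 0 -0.045 1; -0.139 -0.197 0 0 1; -0.139 -0.197 0 0 1; -0.139 -0.197 0 0 1; -0.139 -0.197 0 0 1; -0.139 -0.197 0 0 1; -0.139 -0.197 0 0 1; -0.139 -0.197 0 0 1' 30
cat > w.py <<'E'
# w.py X Y Z YAW(deg of tool x in press frame): remaining shift in row units ; prints press pose
import sys
from h import *
p=np.load("press.npz");th=float(p["th"]);o=p["o"];s=read_state()
Rt=R.from_quat(s["eef_rot"]).as_matrix();c,n=np.cos(th),np.sin(th);Q=np.array([[c,n],[-n,c]])
e=np.array(s["ee_pos"]);q=Q@(e[:2]-o);yaw=np.degrees(np.arctan2(Rt[1,0],Rt[0,0])-th)
print("t",round(s["time"],1),"press",np.round(q*1000,1),"z",round(e[2]*1000,1),"yaw",round((yaw+180)%360-180,2),"tilt",np.round(Rt[2,:2],3),"F",np.round(s["ft_force"],1),"w",round(s["width"]*1000,1),"grip",round(s["grip_force"],1),"j7",round(s["joint_positions"][6],2))
if len(sys.argv)>4:
    X,Y,Z,A=map(float,sys.argv[1:5]);d=np.r_[Q.T@(np.array([X,Y])/1000)+o,Z/1000]-e
    print("shift units",np.round(Rt.T@d/.2,3),"yaw units",round(-((A-yaw+180)%360-180)/90,4))
E
python3 w.py -130 211 52 180
```

```text
time: 1.35
ee_pos: [0.4239, 0.2919, 0.2228]
eef_rot: [0.02, 1.0, 0.0, 0.0]
ft_force: [1.1, 0.9, -0.3]
width: 0.0871
grip_force: 0.0
t 1.4 press [-156.2  249.5] z 222.8 yaw -179.98 tilt [-0.     0.001] F [ 1.1  0.9 -0.3] w 87.1 grip 0.0 j7 0.85
shift units [-0.131 -0.193  0.854] yaw units 0.0002
```

```bash
python3 -m crank '-0.131 -0.193 0 0 1; 0 0 0.2 0 1; 0 0 0.2 0 1; 0 0 0.2 0 1; 0 0 0.15 0 1; 0 0 0.1 0 1; 0 0 0 0 1' 30; python3 w.py -130 211 52 180
python3 - <<'E'
from h import *
cv2.imwrite("pics/c_wrist.png",grab("wrist")["img"])
E
```

```text
time: 2.05
ee_pos: [0.446, 0.253, 0.05]
eef_rot: [0.02, 1.0, -0.001, -0.002]
ft_force: [-0.7, -0.7, -0.4]
width: 0.087
grip_force: 0.0
t 2.0 press [-132.5  211.5] z 50.0 yaw -179.97 tilt [ 0.004 -0.003] F [-0.7 -0.7 -0.4] w 87.0 grip 0.0 j7 0.96
shift units [-0.012 -0.002 -0.01 ] yaw units 0.0003
```

View pics/c_wrist.png

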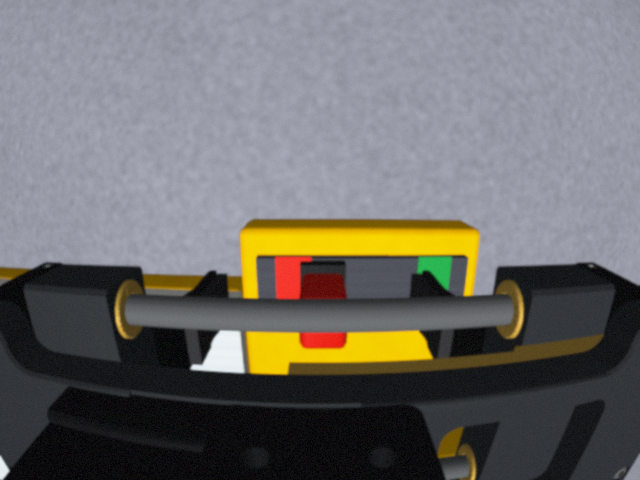

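The knob (column ~323) is centred between the fingers (columns ~205 and ~435). I close on it and slide to the green end.

```bash
python3 -m crank '-0.01 0 0 0 -1; 0 0 0 0 -1; 0 0 0 0 -1; 0 0 0 0 -1; 0 0 0 0 -1;0 0 0 0 -1' 30; python3 -m crank '0 0.05 0 0 -1; 0 0.05 0 0 -1; 0 0.05 0 0 -1; 0 0.05 0 0 -1; 0 0.03 0 0 -1; 0 0.01 0 0 -1; 0 0 0 0 -1' 30; python3 w.py
```

```text
time: 2.7
ee_pos: [0.4498, 0.2541, 0.0527]
eef_rot: [0.02, 1.0, 0.0, 0.0]
ft_force: [1.0, -0.4, 0.1]
width: 0.0471
grip_force: 0.0
time: 3.4
ee_pos: [0.4519, 0.3011, 0.0526]
eef_rot: [0.02, 1.0, -0.001, -0.0]
ft_force: [-0.5, -6.4, 5.6]
width: 0.0198
grip_force: 30.0
t 3.4 press [-128.6  259.8] z 52.6 yaw 179.99 tilt [ 0.    -0.002] F [-0.5 -6.4  5.6] w 19.8 grip 30.0 j7 0.89
```

```bash
python3 -m crank '0 0.01 0 0 -1; 0 0.01 0 0 -1; 0 0.01 0 0 -1; 0 0 0 0 -1' 30; python3 w.py
python3 - <<'E'
from h import *
c=grab("top")
for a,r,k in blobs(red(c),10):print(" red",a,np.round(r[0],1),cv2.boundingRect(k))
E
```

```text
time: 3.8
ee_pos: [0.452, 0.3015, 0.0525]
eef_rot: [0.022, 1.0, -0.005, -0.002]
ft_force: [-5.8, -27.2, 21.7]
width: 0.0198
grip_force: 30.0
t 3.8 press [-128.5  260.1] z 52.5 yaw 179.79 tilt [ 0.003 -0.01 ] F [ -5.8 -27.2  21.7] w 19.8 grip 30.0 j7 0.88
 red 68.0 [127.  244.5] (122, 240, 11, 10)
 red 41.5 [191.  290.5] (189, 285, 5, 12)
```

```bash
python3 -m crank '0 -0.03 0 0 -1; 0 0 0 0 1; 0 0 0 0 1; 0 0 0 0 1; 0 0 0 0 1; 0 0 -0.2 0 1; 0 0 -0.2 0 1; 0 0 -0.2 0 1; 0 0 -0.12 0 1; 0 0 0 0 1' 30; python3 w.py -31 299.3 119 180
```

```text
time: 4.85
ee_pos: [0.4531, 0.3035, 0.2005]
eef_rot: [0.02, 1.0, 0.002, 0.002]
ft_force: [-0.3, -0.2, 0.1]
width: 0.0827
grip_force: 0.0
t 4.8 press [-127.5  262.2] z 200.5 yaw -179.96 tilt [-0.005  0.005] F [-0.3 -0.2  0.1] w 82.7 grip 0.0 j7 0.87
shift units [-0.481  0.183  0.411] yaw units 0.0005
```

```bash
python3 -m crank '-0.16 0.061 0 0 1; -0.16 0.061 0 0 1; -0.161 0.061 0 0 1; 0 0 0 0 1' 30; python3 w.py -31 299.3 119 180
python3 - <<'E'
from h import *
t,s=grab("top"),grab("scene")
for c in(t,s):
  for a,r,k in blobs(hsv(c,(0,150,70),(5,255,255))|hsv(c,(174,150,70),(180,255,255)),8):print(c["name"],a,np.round(r[0],1),cv2.boundingRect(k))
c=grab("wrist");cv2.imwrite("pics/d_wrist.png",c["img"])
E
```

```text
time: 5.25
ee_pos: [0.5515, 0.3348, 0.1939]
eef_rot: [0.021, 1.0, -0.001, -0.001]
ft_force: [-0.6, 0.4, 0.5]
width: 0.0868
grip_force: 0.0
t 5.2 press [-30.4 297.5] z 193.9 yaw 179.96 tilt [ 0.001 -0.002] F [-0.6  0.4  0.5] w 86.8 grip 0.0 j7 0.95
shift units [0.002 0.01  0.375] yaw units -0.0004
top 89.5 [159.5 292. ] (154, 287, 12, 11)
top 81.0 [189.  290.5] (185, 285, 9, 12)
top 11.0 [263.3 214.9] (261, 213, 6, 5)
scene 173.5 [502.6 171.1] (496, 160, 14, 24)
scene 126.5 [455.5 175.5] (450, 168, 12, 16)
scene 52.5 [433.8 191.2] (428, 187, 13, 10)
scene 18.0 [409. 258.] (406, 255, 7, 6)
```

View pics/d_wrist.png

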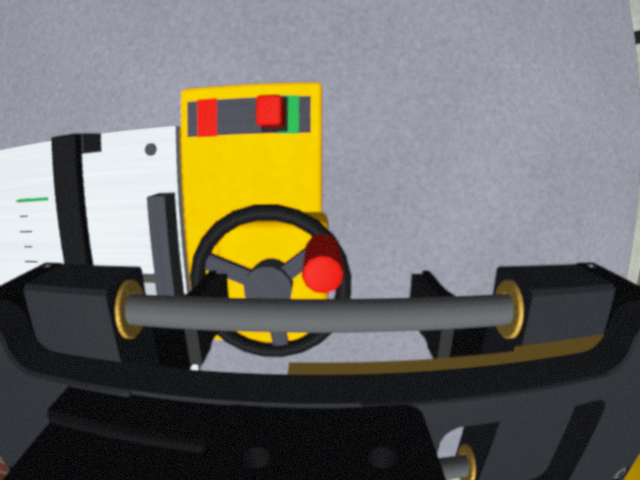

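Knob now sits against the green patch (270,110). The handle top (323,273) is between the fingers. I descend and grip.

```bash
python3 -m crank '0.002 0.01 0.125 0 1; 0 0 0.125 0 1; 0 0 0.125 0 1; 0 0 0 0 -1; 0 0 0 0 -1; 0 0 0 0 -1; 0 0 0 0 -1; 0 0 0 0 -1; 0 0 0 0 -1; 0 0 0 0 -1' 40; python3 -m crank '0 0 0 0 -1; 0 0 0 0 -1; 0 0 0 0 -1' 40; python3 w.py -31 299.3 119 180
python3 - <<'E'
import numpy as np
# circle rows: start 5.38, step pi/9 ccw, axis (0,260) r50; tool x=-press x, tool y=+press y
th=5.38
for i in range(50):
    n=min(th+np.pi/9,21.99)
    p=lambda a:np.array([-50*np.cos(a),-50*np.sin(a)])
    d=p(n)-p(th);print(f"{-d[0]/200:.3f} {d[1]/200:.3f} 0 0 -1",end="; " if i%10!=9 else f"  -> {n:.2f}\n");th=n
E
```

```text
time: 6.4
ee_pos: [0.549, 0.3368, 0.1218]
eef_rot: [0.02, 1.0, 0.0, 0.0]
ft_force: [-0.8, -0.3, 0.7]
width: 0.0392
grip_force: 0.0
time: 6.7
ee_pos: [0.549, 0.3366, 0.1215]
eef_rot: [0.02, 1.0, -0.0, -0.0]
ft_force: [-0.1, -0.5, 1.0]
width: 0.0231
grip_force: 40.0
t 6.7 press [-33.  299.2] z 121.5 yaw -179.99 tilt [ 0. -0.] F [-0.1 -0.5  1. ] w 23.1 grip 40.0 j7 0.95
shift units [-0.01   0.001  0.013] yaw units 0.0002
0.058 -0.065 0 0 -1; 0.032 -0.081 0 0 -1; 0.003 -0.087 0 0 -1; -0.027 -0.082 0 0 -1; -0.054 -0.068 0 0 -1; -0.074 -0.046 0 0 -1; -0.085 -0.018 0 0 -1; -0.086 0.012 0 0 -1; -0.076 0.041 0 0 -1; -0.058 0.065 0 0 -1  -> 8.87
-0.032 0.081 0 0 -1; -0.003 0.087 0 0 -1; 0.027 0.082 0 0 -1; 0.054 0.068 0 0 -1; 0.074 0.046 0 0 -1; 0.085 0.018 0 0 -1; 0.086 -0.012 0 0 -1; 0.076 -0.041 0 0 -1; 0.058 -0.065 0 0 -1; 0.032 -0.081 0 0 -1  -> 12.36
0.003 -0.087 0 0 -1; -0.027 -0.082 0 0 -1; -0.054 -0.068 0 0 -1; -0.074 -0.046 0 0 -1; -0.085 -0.018 0 0 -1; -0.086 0.012 0 0 -1; -0.076 0.041 0 0 -1; -0.058 0.065 0 0 -1; -0.032 0.081 0 0 -1; -0.003 0.087 0 0 -1  -> 15.85
0.027 0.082 0 0 -1; 0.054 0.068 0 0 -1; 0.074 0.046 0 0 -1; 0.085 0.018 0 0 -1; 0.086 -0.012 0 0 -1; 0.076 -0.041 0 0 -1; 0.058 -0.065 0 0 -1; 0.032 -0.081 0 0 -1; 0.003 -0.087 0 0 -1; -0.027 -0.082 0 0 -1  -> 19.34
-0.054 -0.068 0 0 -1; -0.074 -0.046 0 0 -1; -0.085 -0.018 0 0 -1; -0.086 0.012 0 0 -1; -0.076 0.041 0 0 -1; -0.058 0.065 0 0 -1; -0.032 0.081 0 0 -1; -0.005 0.051 0 0 -1; -0.000 0.000 0 0 -1; -0.000 0.000 0 0 -1  -> 21.99
```

```bash
python3 -m crank '0.058 -0.065 0 0 -1; 0.032 -0.081 0 0 -1; 0.003 -0.087 0 0 -1; -0.027 -0.082 0 0 -1; -0.054 -0.068 0 0 -1; -0.074 -0.046 0 0 -1; -0.085 -0.018 0 0 -1; -0.086 0.012 0 0 -1; -0.076 0.041 0 0 -1; -0.058 0.065 0 0 -1' 40; python3 w.py 42.5 233.5 119 180
```

```text
time: 7.7
ee_pos: [0.6198, 0.2679, 0.1215]
eef_rot: [0.02, 1.0, 0.0, -0.001]
ft_force: [-12.3, 4.1, 8.1]
width: 0.0231
grip_force: 40.0
t 7.7 press [ 40.5 233.4] z 121.5 yaw 179.99 tilt [0.003 0.   ] F [-12.3   4.1   8.1] w 23.1 grip 40.0 j7 1.12
shift units [-0.01   0.     0.013] yaw units -0.0001
```

```bash
python3 -m crank '-0.032 0.081 0 0 -1; -0.003 0.087 0 0 -1; 0.027 0.082 0 0 -1; 0.054 0.068 0 0 -1; 0.074 0.046 0 0 -1; 0.085 0.018 0 0 -1; 0.086 -0.012 0 0 -1; 0.076 -0.041 0 0 -1; 0.058 -0.065 0 0 -1; 0.032 -0.081 0 0 -1'; python3 w.py;  python3 -m crank '0.003 -0.087 0 0 -1; -0.027 -0.082 0 0 -1; -0.054 -0.068 0 0 -1; -0.074 -0.046 0 0 -1; -0.085 -0.018 0 0 -1; -0.086 0.012 0 0 -1; -0.076 0.041 0 0 -1; -0.058 0.065 0 0 -1; -0.032 0.081 0 0 -1; -0.003 0.087 0 0 -1'; python3 w.py 49.5 267 119 180
```

```text
time: 8.7
ee_pos: [0.5293, 0.3084, 0.1216]
eef_rot: [0.02, 1.0, 0.001, 0.001]
ft_force: [9.9, 1.3, -5.4]
width: 0.0227
grip_force: 40.0
t 8.7 press [-51.5 270.3] z 121.6 yaw -179.91 tilt [-0.001  0.001] F [ 9.9  1.3 -5.4] w 22.7 grip 40.0 j7 0.98
time: 9.7
ee_pos: [0.6281, 0.3004, 0.1215]
eef_rot: [0.021, 1.0, -0.001, -0.002]
ft_force: [-15.0, -4.7, 11.7]
width: 0.0234
grip_force: 40.0
t 9.7 press [ 47.5 266.3] z 121.5 yaw 179.97 tilt [ 0.003 -0.002] F [-15.   -4.7  11.7] w 23.4 grip 40.0 j7 1.08
shift units [-0.01   0.004  0.012] yaw units -0.0004
```

```bash
python3 -m crank '0.027 0.082 0 0 -1; 0.054 0.068 0 0 -1; 0.074 0.046 0 0 -1; 0.085 0.018 0 0 -1; 0.086 -0.012 0 0 -1; 0.076 -0.041 0 0 -1; 0.058 -0.065 0 0 -1; 0.032 -0.081 0 0 -1; 0.003 -0.087 0 0 -1; -0.027 -0.082 0 0 -1'; python3 w.py;  python3 -m crank '-0.054 -0.068 0 0 -1; -0.074 -0.046 0 0 -1; -0.085 -0.018 0 0 -1; -0.086 0.012 0 0 -1; -0.076 0.041 0 0 -1; -0.058 0.065 0 0 -1; -0.032 0.081 0 0 -1; -0.005 0.051 0 0 -1; 0 0 0 0 -1'; python3 w.py 50 260 119 180
python3 - <<'E'
from h import *
t,s=grab("top"),grab("scene");p=np.load("press.npz");th=float(p["th"]);o=p["o"];c,n=np.cos(th),np.sin(th);Q=np.array([[c,n],[-n,c]])
B={}
for k in(t,s):
  B[k["name"]]=[(a,r[0]) for a,r,kk in blobs(hsv(k,(0,150,70),(5,255,255))|hsv(k,(174,150,70),(180,255,255)),5)];print([(a,np.round(x,1).tolist()) for a,x in B[k["name"]]])
  for a,r,kk in blobs(hsv(k,(50,80,40),(75,255,255)),3):print(" green",a,np.round(r[0],1))
  cv2.imwrite("pics/e_%s.png"%k["name"],cv2.resize(k["img"][170:310,110:350] if k["name"]=="top" else k["img"][140:350,290:540],None,fx=3,fy=3,interpolation=cv2.INTER_CUBIC))
E
```

```text
time: 10.7
ee_pos: [0.5326, 0.2741, 0.1216]
eef_rot: [0.02, 1.0, 0.001, -0.0]
ft_force: [7.7, 6.1, -6.9]
width: 0.0235
grip_force: 40.0
t 10.7 press [-46.8 236.1] z 121.6 yaw -179.91 tilt [0.    0.001] F [ 7.7  6.1 -6.9] w 23.5 grip 40.0 j7 1.03
time: 11.6
ee_pos: [0.6281, 0.2958, 0.1215]
eef_rot: [0.019, 1.0, 0.0, -0.001]
ft_force: [-3.9, 2.2, 4.2]
width: 0.0231
grip_force: 40.0
t 11.6 press [ 47.6 261.6] z 121.5 yaw -179.86 tilt [0.002 0.001] F [-3.9  2.2  4.2] w 23.1 grip 40.0 j7 1.1
shift units [-0.012 -0.008  0.013] yaw units 0.0015
[(79.0, [189.0, 290.5]), (78.0, [159.5, 291.5]), (13.5, [266.0, 258.0])]
 green 4.0 [277.  256.5]
[(125.0, [455.5, 175.5]), (85.5, [515.1, 202.1]), (52.5, [433.8, 191.2]), (13.5, [381.3, 225.3])]
 green 7.0 [460.5 184.5]
 green 6.0 [375.  238.5]
```

View pics/e_top.png

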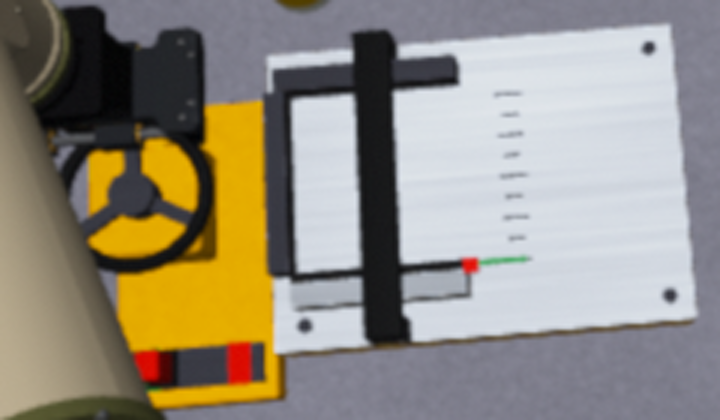

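Run:
```python
from h import *
t,s=grab("top"),grab("scene");p=np.load("press.npz");th=float(p["th"]);o=p["o"];c,n=np.cos(th),np.sin(th);Q=np.array([[c,n],[-n,c]])
for a,b in(((266,258),(381.3,225.3)),((264,215.3),(409,258)),((277,256.5),(375,238.5))):
  w,e=tri(t,a,s,b);print(np.round(Q@(w[:2]-o)*1000,1),w[2],e)
```

```text
[-70.9   6.5] 0.0664644831199821 0.0010022820122034526
[35.   6.5] 0.06431429051820503 0.0006653972540107585
[-64.  -15.2] 0.04054032714431427 0.0038647509388691835
```

Jaw travelled 105.9 mm and its face now stands at −65.0 mm, on the green line. I release, go up and rotate to the batten orientation.

```bash
python3 -m crank '0 0 0 0 0; 0 0 0 0 0; 0 0 0 0 0;0 0 0 0 0.3; 0 0 -0.2 0 1; 0 0 -0.2 0 1; 0 0 -0.1 0.09 1; 0 0 0 0.09 1; 0 0 0 0.09 1; 0 0 0 0.09 1' 30; python3 -m crank '0 0 0 0.09 1; 0 0 0 0.09 1; 0 0 0 0.09 1; 0 0 0 0.09 1; 0 0 0 0.09 1; 0 0 0 0.09 1; 0 0 0 0.09 1; 0 0 0 0.01 1'; python3 w.py 0 -150 220 90; python3 m.py|grep batten
```

```text
time: 12.8
ee_pos: [0.6283, 0.2938, 0.2217]
eef_rot: [0.301, 0.954, 0.0, 0.0]
ft_force: [0.9, -0.4, 0.7]
width: 0.0851
grip_force: 0.0
time: 13.6
ee_pos: [0.6282, 0.2939, 0.2215]
eef_rot: [0.722, 0.692, -0.0, 0.0]
ft_force: [-0.1, 0.0, 0.5]
width: 0.087
grip_force: 0.0
t 13.6 press [ 47.8 259.8] z 221.5 yaw 89.86 tilt [-0.  0.] F [-0.1  0.   0.5] w 87.0 grip 0.0 j7 -0.4
shift units [-2.05  -0.234  0.008] yaw units -0.0015
batten [408.5 198. ] [ 0.6145 -0.3228  0.028 ] yaw 83.0 [np.float64(0.032), np.float64(0.13)]
batten [407.5 222.5] [ 0.5518 -0.3101  0.028 ] yaw 82.9 [np.float64(0.133), np.float64(0.034)]
batten [407.3 245.6] [ 0.4937 -0.3002  0.028 ] yaw 86.7 [np.float64(0.133), np.float64(0.033)]
```

```bash
python3 -m crank '-0.245 -0.014 -0.015 0 1; -0.245 -0.014 -0.015 0 1; -0.245 -0.014 -0.015 0 1; -0.245 -0.014 -0.015 0 1; -0.245 -0.014 -0.015 0 1; -0.245 -0.014 -0.015 0 1; -0.245 -0.014 -0.015 0 1; -0.245 -0.014 -0.015 0 1; -0.245 -0.014 -0.015 0 1; -0.245 -0.014 -0.015 0 1'; python3 -m crank '-0.245 0 0 0 0.06; -0.245 0 0 0 0.06;-0.245 0 0 0 0.06;-0.2 0 0 0 0.06; 0 0 0 0 0.06; 0 0 0 0 0.06'; python3 w.py 20 -420 250 90
cat > b.py <<'E'
# battens seen by the wrist camera: press pose of top-face; z of the top plane given
import sys
from h import *
p=np.load("press.npz");th=float(p["th"]);o=p["o"];c0,n0=np.cos(th),np.sin(th);Q=np.array([[c0,n0],[-n0,c0]])
def look(z,amin=400,save=None,name="wrist"):
    c=grab(name)
    if save:cv2.imwrite(save,c["img"])
    out=[]
    for a,r,k in blobs(cv2.morphologyEx(hsv(c,(6,70,40),(22,235,255)),cv2.MORPH_OPEN,np.ones((5,5))),amin):
        q=np.array([Q@(onz(c,x[0],z)[:2]-o) for x in k])*1000
        rr=cv2.minAreaRect(q.astype(np.float32));b=cv2.boxPoints(rr);e=sorted([b[1]-b[0],b[2]-b[1]],key=np.linalg.norm)
        out.append((rr[0],[np.linalg.norm(x) for x in e],np.degrees(np.arctan2(e[1][1],e[1][0]))%180,r[0],cv2.boundingRect(k)))
    return out
if __name__=="__main__":
    for x in look(float(sys.argv[1]),save=sys.argv[2] if len(sys.argv)>2 else None):print("ctr",np.round(x[0],1),"size",np.round(x[1],1),"yaw",round(x[2],2),"px",np.round(x[3]),x[4])
E
python3 b.py .028 pics/f.png
```

```text
time: 14.7
ee_pos: [0.5799, -0.1963, 0.252]
eef_rot: [0.72, 0.694, 0.0, 0.0]
ft_force: [1.8, -0.8, -0.1]
width: 0.0873
grip_force: 0.0
time: 15.3
ee_pos: [0.5721, -0.3824, 0.2511]
eef_rot: [0.721, 0.693, -0.0, -0.0]
ft_force: [0.5, 0.9, -0.9]
width: 0.0492
grip_force: 0.0
t 15.3 press [  19.4 -418.3] z 251.1 yaw 90.06 tilt [-0.    -0.001] F [ 0.5  0.9 -0.9] w 49.2 grip 0.0 j7 0.7
shift units [-0.008  0.003  0.006] yaw units 0.0006
ctr [ 118.7 -608.8] size [ 28.4 505.4] yaw 180.0 px [381. 362.] (199, 343, 364, 33)
ctr [ -59.9 -340. ] size [ 35.5 130.3] yaw 88.9 px [242. 138.] (226, 77, 34, 123)
ctr [  60.1 -357.4] size [ 33.3 132.4] yaw 85.18 px [358. 153.] (337, 90, 43, 127)
```

View pics/f.png

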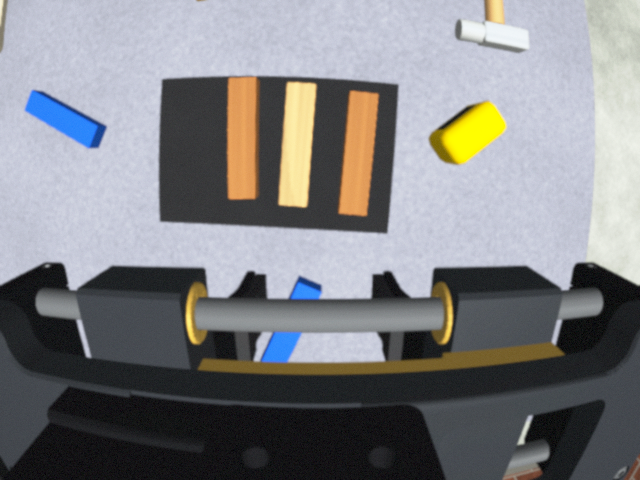

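The wrist view shows all three battens on the mat: brown (242,138), pale (297,145) and brown (358,153). The blue decoys are clear of them. I check height by triangulating wrist against top and refine the mask.

```bash
sed -i 's/(6,70,40),(22,235,255)/(5,55,60),(25,235,255)/' b.py
python3 - <<'E'
from b import *
for x in look(.028,800):print("ctr",np.round(x[0],1),"size",np.round(x[1],1),"yaw",round(x[2],2),"px",np.round(x[3],1),x[4])
w,t=grab("wrist"),grab("top")
m=lambda c,a:[r[0] for _,r,k in blobs(hsv(c,(5,55,60),(25,235,255)),a)]
W=sorted([x for x in m(w,800) if x[1]<220 and 200<x[0]<400],key=lambda x:x[0]);T=sorted([x for x in m(t,300) if 395<x[0]<420 and 180<x[1]<270],key=lambda x:-x[1])
for a,b in zip(W,T):
    p3,e=tri(w,a,t,b);print(a,b,np.round(p3,4),round(e,4))
E
```

```text
ctr [ 116.3 -606.7] size [ 28.1 506.2] yaw 0.1 px [378.  361.9] (196, 343, 365, 32)
ctr [ -60. -340.] size [ 35.9 131.4] yaw 88.74 px [241.7 139.5] (225, 78, 35, 124)
ctr [  -3.2 -348.1] size [ 33.5 132.9] yaw 85.83 px [295.9 145.8] (277, 82, 40, 128)
ctr [  60.1 -357.3] size [ 33.7 132.6] yaw 85.03 px [357.1 154.6] (336, 91, 43, 128)
```

```bash
python3 -m crank '0 0 0 0.056 0.06; 0.115 0.19 0.2 0 0.06; 0 0 0.2 0 0.06; 0 0 0.2 0 0.06; 0 0 0 0 0.06'; python3 w.py 57.9 -395 9 85
python3 - <<'E'
from b import *
for z in(.024,.028,.032):
  for x in look(z,800):print(z,"ctr",np.round(x[0],1),"size",np.round(x[1],1),"yaw",round(x[2],2),"px",np.round(x[3],1),x[4])
E
```

```text
time: 16.0
ee_pos: [0.6052, -0.3626, 0.1324]
eef_rot: [0.75, 0.661, -0.001, -0.004]
ft_force: [-0.9, 1.0, -0.4]
width: 0.0464
grip_force: 0.0
t 16.0 press [  51.7 -397.1] z 132.4 yaw 85.14 tilt [ 0.004 -0.008] F [-0.9  1.  -0.4] w 46.4 grip 0.0 j7 0.61
shift units [0.011 0.035 0.617] yaw units 0.0016
0.024 ctr [  60.6 -357.8] size [ 32.3 133. ] yaw 85.11 px [327.  182.5] (305, 94, 45, 178)
0.024 ctr [ -59.3 -340.2] size [ 40.5 133.2] yaw 88.94 px [170.9 177.1] (141, 92, 62, 170)
0.024 ctr [ 103.  -514.7] size [ 20.2 353.4] yaw 175.4 px [374.5 362.1] (192, 343, 366, 33)
0.024 ctr [   4.6 -348.1] size [ 22.4 132.2] yaw 86.62 px [251.4 177.2] (232, 90, 36, 175)
0.024 ctr [  -7.4 -348.1] size [ 25.8 133.4] yaw 85.46 px [234.4 179.2] (216, 92, 39, 175)
0.028 ctr [  60.7 -357. ] size [ 31.8 131.1] yaw 85.06 px [324.5 179.5] (303, 92, 44, 176)
0.028 ctr [ -57.5 -340.1] size [ 39.8 131.3] yaw 88.89 px [170.4 175.1] (141, 91, 61, 168)
0.028 ctr [  -1.6 -347.9] size [ 35.2 131.2] yaw 85.5 px [239.9 175.7] (215, 89, 51, 174)
0.028 ctr [ 105.2 -516.8] size [ 20.1 354.1] yaw 175.2 px [374.6 361.9] (192, 343, 366, 33)
0.032 ctr [  60.6 -357.2] size [ 31.3 129.6] yaw 85.2 px [322.5 178. ] (301, 91, 44, 175)
0.032 ctr [ -55.9 -339.9] size [ 39.2 129.2] yaw 89.01 px [169.5 173.1] (140, 90, 61, 166)
0.032 ctr [  -0.7 -347.6] size [ 34.6 128.9] yaw 85.42 px [238.4 173.8] (214, 88, 50, 172)
0.032 ctr [ 106.8 -517.9] size [ 20.1 353.4] yaw 175.01 px [374.6 361.9] (192, 343, 366, 33)
```

Both wrist heights agree on a batten top at about 0.028 m. I descend and grip.

```bash
python3 -m crank '0.011 0.034 0.2 0 0.06; 0 0 0.2 0 0.06; 0 0 0.15 0 0.06; 0 0 0 0 0.06' 30; python3 w.py 57.8 -395 9 85
```

```text
time: 16.55
ee_pos: [0.6131, -0.3639, 0.0264]
eef_rot: [0.751, 0.661, -0.0, -0.002]
ft_force: [-0.9, -0.2, -0.3]
width: 0.0462
grip_force: 0.0
t 16.6 press [  59.6 -398.1] z 26.4 yaw 85.01 tilt [ 0.002 -0.003] F [-0.9 -0.2 -0.3] w 46.2 grip 0.0 j7 0.64
shift units [ 0.014 -0.01   0.087] yaw units 0.0002
```

```bash
python3 -m crank '0.014 -0.01 0.08 0 0.06; 0 0 0 0 0.06; 0 0 0 0 -1; 0 0 0 0 -1; 0 0 0 0 -1; 0 0 0 0 -1; 0 0 0 0 -1' 30; python3 w.py 57.8 -395 9 85
```

```text
time: 17.25
ee_pos: [0.6126, -0.3623, 0.0132]
eef_rot: [0.751, 0.66, 0.0, 0.001]
ft_force: [-1.5, -0.0, 6.5]
width: 0.0296
grip_force: 29.9
t 17.2 press [  59.  -396.5] z 13.2 yaw 84.98 tilt [-0.     0.001] F [-1.5 -0.   6.5] w 29.6 grip 29.9 j7 0.64
shift units [ 0.007 -0.007  0.021] yaw units -0.0002
```

```bash
python3 -m crank '0 0 -0.1 0 -1; 0 0 -0.15 0 -1; 0 0 -0.1 -0.056 -1; 0.2 0.005 0 0 -1; 0.2 0.005 0 0 -1; 0.2 0.005 0 0 -1; 0.2 0.005 0 0 -1; 0.2 0.005 0 0 -1; 0.2 0.005 0 0 -1; 0.15 0 0 0 -1' 30; python3 w.py 66.5 -118 60 90; python3 b.py .11
```

```text
time: 18.25
ee_pos: [0.6293, -0.089, 0.0821]
eef_rot: [0.72, 0.693, 0.0, -0.0]
ft_force: [-0.4, -1.0, -2.3]
width: 0.0294
grip_force: 29.8
t 18.2 press [  64.6 -122.8] z 82.1 yaw 90.15 tilt [0.001 0.   ] F [-0.4 -1.  -2.3] w 29.4 grip 29.8 j7 0.28
shift units [0.024 0.01  0.111] yaw units 0.0017
ctr [ 63.9 -68.5] size [27.3 92.4] yaw 91.31 px [316. 178.] (278, 56, 76, 244)
ctr [159.4 -56.7] size [ 17.9 115.6] yaw 88.97 px [545. 161.] (518, 29, 49, 265)
ctr [  78.7 -140.5] size [ 21.3 176.3] yaw 0.77 px [348. 358.] (157, 322, 380, 53)
ctr [  65.4 -134.5] size [10.7 27. ] yaw 0.67 px [320. 343.] (287, 332, 66, 23)
ctr [  30.9 -122.6] size [ 6.7 28.8] yaw 85.71 px [235. 315.] (227, 284, 17, 63)
ctr [  99.3 -122.5] size [ 6.4 28.7] yaw 94.53 px [402. 315.] (395, 284, 16, 63)
```

```bash
python3 -m crank '0.02 0.01 0.08 0 -1; 0 0 0.06 0 -1; 0 0 0.02 0 -1; 0 0 0 0 -1' 30; python3 w.py 66.5 -5 49.2 90
```

```text
time: 18.7
ee_pos: [0.6305, -0.09, 0.0494]
eef_rot: [0.722, 0.692, -0.001, -0.0]
ft_force: [-0.3, -0.2, -0.9]
width: 0.0297
grip_force: 29.9
t 18.7 press [  65.8 -123.8] z 49.4 yaw 89.9 tilt [-0.    -0.001] F [-0.3 -0.2 -0.9] w 29.7 grip 29.9 j7 0.3
shift units [0.594 0.002 0.001] yaw units -0.0011
```

Run:
```python
from h import *
s=grab("scene");cv2.imwrite("pics/g.png",cv2.resize(s["img"][140:350,230:540],None,fx=2.5,fy=2.5))
w=grab("wrist");cv2.imwrite("pics/g_w.png",w["img"])
```

```text
(no output)
```

View pics/g.png

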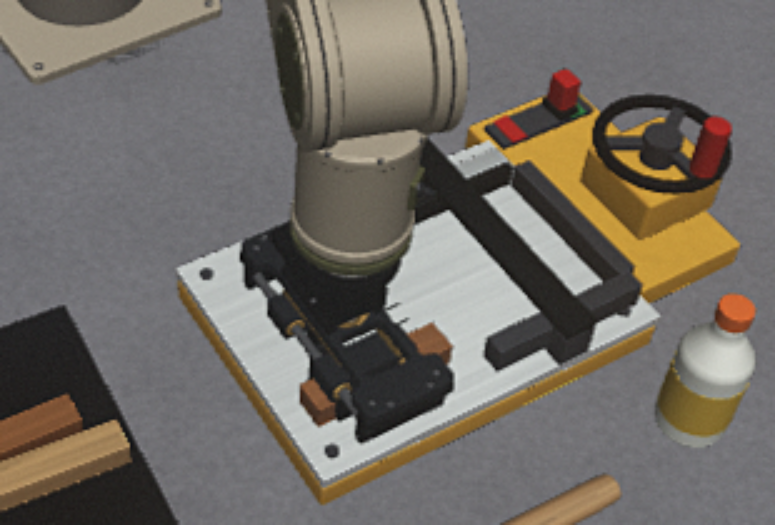

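Batten lies flat on the bed, aligned with the fence, front end before the bar. I slide it under while gripped.

```bash
python3 -m crank '0.06 0 0 0 -1; 0.06 0 0 0 -1; 0.06 0 0 0 -1; 0.06 0 0 0 -1; 0.06 0 0 0 -1; 0.06 0 0 0 -1; 0.06 0 0 0 -1; 0.06 0 0 0 -1; 0.06 0 0 0 -1;0.03 0 0 0 -1' 30; python3 w.py 66.5 -8 50 90
```

```text
time: 19.8
ee_pos: [0.6359, 0.0274, 0.05]
eef_rot: [0.721, 0.693, 0.0, -0.0]
ft_force: [0.5, 0.3, -0.4]
width: 0.0296
grip_force: 29.9
t 19.8 press [66.4 -6.2] z 50.0 yaw 90.11 tilt [ 0.001 -0.   ] F [ 0.5  0.3 -0.4] w 29.6 grip 29.9 j7 0.11
shift units [-0.009  0.    -0.   ] yaw units 0.0012
```

```bash
python3 -m crank '0 0 0 0 -0.05; 0 0 0 0 -0.05; 0 0 0 0 -0.05; 0 0 -0.2 0 -0.05; -0.2 0 0 0 -1; -0.18 0 0 0 -1; 0 0 0 0 -1; 0 0 0 0 -1; 0 0 0 0 -1; 0 0 0 0 -1' 30; python3 w.py 66.5 -60 48 90
python3 - <<'E'
from b import *
for x in look(.064,300,"pics/h_w.png"):print("ctr",np.round(x[0],1),"size",np.round(x[1],1),"yaw",round(x[2],2),"px",np.round(x[3],1),x[4])
E
```

```text
time: 20.8
ee_pos: [0.6329, -0.0491, 0.0899]
eef_rot: [0.721, 0.693, 0.0, -0.0]
ft_force: [-0.1, 0.8, 0.1]
width: 0.0033
grip_force: 0.0
t 20.8 press [ 66.5 -82.8] z 89.9 yaw 90.12 tilt [ 0.001 -0.   ] F [-0.1  0.8  0.1] w 3.3 grip 0.0 j7 0.22
shift units [0.114 0.    0.209] yaw units 0.0013
ctr [66.5 16.2] size [29.1 94.1] yaw 91.2 px [318.1  87.9] (288, 0, 61, 177)
ctr [193.4 -34.6] size [ 23.9 126. ] yaw 89.0 px [536.5 189.2] (509, 84, 50, 210)
ctr [  47.1 -141.3] size [ 12.7 241.7] yaw 0.09 px [293.  362.4] (110, 351, 367, 23)
ctr [ 191.8 -133. ] size [21.6 31. ] yaw 89.18 px [512.  342.9] (495, 322, 35, 43)
ctr [  51.7 -109.2] size [ 5.2 38.6] yaw 88.65 px [291.5 316.5] (287, 286, 10, 62)
ctr [  83.  -109.7] size [ 4.6 37.5] yaw 91.47 px [347.  317.5] (343, 288, 9, 60)
```

View pics/h_w.png

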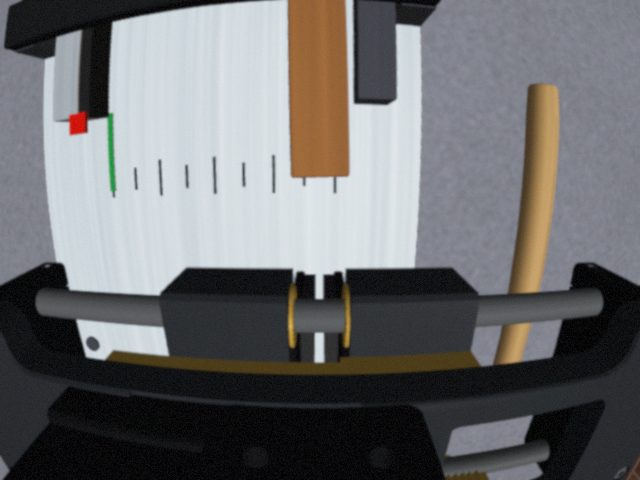

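Batten (rows 0–177, column 318) is under the bar, straight, 4 mm off the fence. I push its end with closed fingers.

```bash
python3 -m crank '0 0 0.15 0 -1; 0.05 0 0.055 0 -1; 0.07 0 0 0 -1; 0.06 0 0 0 -1; 0.06 0 0 0 -1; 0.06 0 0 0 -1; 0.06 0 0 0 -1; 0.05 0 0 0 -1; 0 0 0 0 -1' 30; python3 w.py 66.5 10 48 90
```

```text
time: 21.75
ee_pos: [0.6362, 0.0339, 0.0491]
eef_rot: [0.72, 0.694, 0.0, -0.0]
ft_force: [0.0, 0.6, -0.4]
width: 0.0008
grip_force: 0.0
t 21.8 press [66.5  0.3] z 49.1 yaw 90.16 tilt [0.001 0.   ] F [ 0.   0.6 -0.4] w 0.8 grip 0.0 j7 0.1
shift units [0.049 0.    0.006] yaw units 0.0018
```

```bash
python3 -m crank '0.02 0 0 0 -1; 0.02 0 0 0 -1; 0 0 0 0 -1' 30; python3 w.py 66.5 10 48 90
```

```text
time: 22.05
ee_pos: [0.6364, 0.0398, 0.0491]
eef_rot: [0.721, 0.693, 0.0, -0.0]
ft_force: [0.1, -0.4, -0.6]
width: 0.0005
grip_force: 0.0
t 22.1 press [66.4  6.2] z 49.1 yaw 90.03 tilt [ 0. -0.] F [ 0.1 -0.4 -0.6] w 0.5 grip 0.0 j7 0.09
shift units [0.019 0.    0.005] yaw units 0.0003
```

```bash
python3 -m crank '0.02 0 0 0 -1; 0.02 0 0 0 -1; 0 0 0 0 -1' 30; python3 w.py 66.5 10 48 90
```

```text
time: 22.35
ee_pos: [0.6365, 0.0421, 0.0491]
eef_rot: [0.723, 0.691, -0.002, 0.002]
ft_force: [-0.3, -13.9, 2.1]
width: 0.0008
grip_force: 6.6
t 22.4 press [66.4  8.5] z 49.1 yaw 89.79 tilt [-0.006 -0.   ] F [ -0.3 -13.9   2.1] w 0.8 grip 6.6 j7 0.08
shift units [0.007 0.001 0.006] yaw units -0.0023
```

First batten is against the stop (force rise at y 8.5). I back off and go over the mat.

```bash
python3 -m crank '-0.1 0 0 0 -1; -0.1 0 -0.2 0 -1; -0.1 0 -0.22 0 -1; -0.22 -0.05 -0.1 0 0.06; -0.24 -0.05 -0.05 0 0.06; -0.24 -0.05 -0.05 0 0.06; -0.24 -0.05 -0.05 0 0.06; -0.24 -0.05 0 0 0.06; -0.24 -0.05 0 0 0.06; -0.24 -0.03 0 0.05 0.06' 30; python3 -m crank '-0.18 0 0 0 0.06; 0 0 0 0 0.06'; python3 w.py 0 -420 180 90; python3 b.py .028|grep -v ' 0\.'
```

```text
time: 23.35
ee_pos: [0.5541, -0.3432, 0.1834]
eef_rot: [0.748, 0.664, 0.001, 0.0]
ft_force: [0.2, -0.5, 0.9]
width: 0.0437
grip_force: 0.0
time: 23.55
ee_pos: [0.5472, -0.3835, 0.1831]
eef_rot: [0.751, 0.661, -0.002, 0.001]
ft_force: [-0.7, 0.1, 0.5]
width: 0.0459
grip_force: 0.0
t 23.6 press [  -5.4 -420.4] z 183.1 yaw 85.05 tilt [-0.003 -0.001] F [-0.7  0.1  0.5] w 45.9 grip 0.0 j7 0.67
shift units [0.004 0.027 0.015] yaw units -0.055
ctr [ -41.3 -370.8] size [ 33.8 130.8] yaw 88.88 px [272. 170.] (247, 95, 50, 151)
ctr [  54.2 -571.8] size [ 23.9 416.3] yaw 175.04 px [374. 362.] (191, 343, 366, 33)
ctr [ -10.5 -356.7] size [ 20.  112.7] yaw 86.19 px [305. 151.] (294, 86, 26, 131)
ctr [ 100.4 -520.1] size [20.6 70.8] yaw 91.31 px [435. 314.] (425, 282, 21, 64)
ctr [   6.7 -302.7] size [17.7 38.6] yaw 85.05 px [320.  87.] (310, 65, 22, 45)
```

Run:
```python
from h import *
w=grab("wrist");cv2.imwrite("pics/i_w.png",w["img"][0:280,100:540])
```

```text
(no output)
```

View pics/i_w.png

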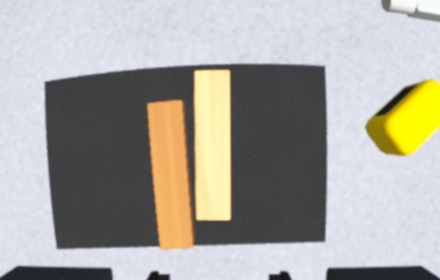

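The brown batten was knocked to (-42,-371), right beside the pale one, sticking out about 22 mm behind it. I grip the brown by its rear end, clear of the pale one.

```bash
python3 -m crank '0 0 0 -0.044 -0.02; -0.05 -0.18 0.2 0 -0.02; 0 0 0.2 0 -0.02; 0 0 0.1 0 -0.02; 0 0 0 0 -0.02' 40; python3 w.py -43 -427.5 11 89;  python3 b.py .028|grep -v ' 0\.'
```

```text
time: 24.15
ee_pos: [0.517, -0.3815, 0.0835]
eef_rot: [0.724, 0.69, -0.0, -0.003]
ft_force: [0.5, 0.2, 0.2]
width: 0.0425
grip_force: 0.0
t 24.1 press [ -35.7 -419.6] z 83.5 yaw 89.62 tilt [ 0.003 -0.004] F [0.5 0.2 0.2] w 42.5 grip 0.0 j7 0.81
shift units [-0.041 -0.035  0.363] yaw units 0.0069
ctr [ -42.  -370.9] size [ 31.5 130. ] yaw 88.92 px [308. 176.] (281, 69, 54, 215)
ctr [   6.6 -498.2] size [ 16.  282.9] yaw 179.75 px [367. 362.] (184, 344, 366, 32)
ctr [ -14.1 -348. ] size [ 13.5 129.7] yaw 86.36 px [355. 140.] (337, 33, 24, 215)
```

```bash
python3 -m crank '-0.04 -0.037 0.1 0 -0.02; 0 0 0.15 0 -0.02; 0 0 0.04 0 -0.02; 0 0 0 0 -0.02' 40; python3 w.py -43.4 -427.5 11 89
```

```text
time: 24.6
ee_pos: [0.5102, -0.3915, 0.0288]
eef_rot: [0.724, 0.69, 0.0, -0.0]
ft_force: [-0.5, 0.3, 0.4]
width: 0.0427
grip_force: 0.0
t 24.6 press [ -42.1 -429.9] z 28.8 yaw 89.55 tilt [ 0.001 -0.   ] F [-0.5  0.3  0.4] w 42.7 grip 0.0 j7 0.86
shift units [ 0.012 -0.007  0.089] yaw units 0.0061
```

```bash
python3 -m crank '0.009 -0.007 0.05 0.006 -0.02; 0 0 0.035 0 -0.02; 0 0 0 0 -0.02; 0 0 0 0 -1; 0 0 0 0 -1; 0 0 0 0 -1; 0 0 0 0 -1; 0 0 0 0 -1' 40; python3 w.py -43.4 -427.5 11 89
```

```text
time: 25.4
ee_pos: [0.5086, -0.3906, 0.0119]
eef_rot: [0.728, 0.686, 0.0, 0.0]
ft_force: [-0.9, -0.4, 2.7]
width: 0.0299
grip_force: 40.0
t 25.4 press [ -43.8 -429.1] z 11.9 yaw 88.94 tilt [-0.     0.001] F [-0.9 -0.4  2.7] w 29.9 grip 40.0 j7 0.86
shift units [0.008 0.002 0.005] yaw units -0.0007
```

```bash
python3 -m crank '0 0 -0.1 0 -1; 0 -0.05 -0.15 0 -1; 0 0 -0.1 -0.011 -1; 0.2 0.06 0 0 -1; 0.2 0.06 0 0 -1; 0.2 0.06 0 0 -1; 0.2 0.06 0 0 -1; 0.2 0.06 0 0 -1; 0.2 0.06 0 0 -1; 0.2 0.06 0 0 -1' 40; python3 w.py 33 -133 49 90
```

```text
time: 26.4
ee_pos: [0.5942, -0.1118, 0.0815]
eef_rot: [0.722, 0.692, 0.0, -0.0]
ft_force: [0.8, 0.2, -1.3]
width: 0.03
grip_force: 40.0
t 26.4 press [  30.4 -147. ] z 81.5 yaw 89.94 tilt [ 0. -0.] F [ 0.8  0.2 -1.3] w 30.0 grip 40.0 j7 0.33
shift units [0.07  0.013 0.162] yaw units -0.0007
```

```bash
python3 -m crank '0.07 0.013 0.08 0 -1; 0 0 0.06 0 -1; 0 0 0.03 0 -1; 0 0 0 0 -1' 40; python3 w.py 33 -133 49 90; python3 b.py .064 |grep -v ' 0\.'
```

```text
time: 26.8
ee_pos: [0.5966, -0.1013, 0.0476]
eef_rot: [0.722, 0.691, -0.0, -0.0]
ft_force: [-1.2, 1.4, 2.3]
width: 0.0297
grip_force: 40.0
t 26.8 press [  32.4 -136.4] z 47.6 yaw 89.82 tilt [ 0.    -0.001] F [-1.2  1.4  2.3] w 29.7 grip 40.0 j7 0.33
shift units [ 0.017  0.003 -0.007] yaw units -0.002
ctr [ 33.1 -73.7] size [ 30.1 118.6] yaw 89.81 px [318. 156.] (281, 13, 76, 287)
ctr [177.7 -54.6] size [ 26.4 138.3] yaw 89.03 px [609. 139.] (583, 8, 47, 263)
ctr [  47.  -166.9] size [  9.7 189.1] yaw 179.77 px [343. 362.] (158, 347, 370, 27)
ctr [  -4.1 -141.6] size [ 7.  31.2] yaw 85.37 px [236. 315.] (228, 284, 16, 63)
ctr [  70.2 -141.8] size [ 6.4 30.4] yaw 96.8 px [403. 315.] (395, 285, 16, 61)
```

```bash
python3 -m crank '0.05 0 -0.005 0 -1; 0.07 0 0 0 -1; 0.07 0 0 0 -1; 0.07 0 0 0 -1; 0.07 0 0 0 -1; 0.07 0 0 0 -1; 0.07 0 0 0 -1; 0.07 0 0 0 -1; 0.07 0 0 0 -1;0.03 0 0 0 -1' 40; python3 w.py 33 -8 48 90
```

```text
time: 27.85
ee_pos: [0.6026, 0.0304, 0.0484]
eef_rot: [0.721, 0.693, 0.0, -0.0]
ft_force: [-0.8, 0.2, -1.1]
width: 0.0294
grip_force: 40.0
t 27.9 press [33.1 -4.5] z 48.4 yaw 90.04 tilt [ 0.001 -0.   ] F [-0.8  0.2 -1.1] w 29.4 grip 40.0 j7 0.1
shift units [-0.017 -0.     0.002] yaw units 0.0005
```

```bash
python3 -m crank '0 0 0 0 -0.1; 0 0 0 0 -0.1; 0 0 0 0 -0.1; 0 0 -0.2 0 -0.1; -0.2 0 0 0 -1; -0.1 0 0 0 -1; 0 0 0 0 -1; 0 0 0 0 -1; 0 0 0 0 -1; 0 0 0 0 -1' 30; python3 w.py 33 -40 48 90; python3 b.py .064|grep -v ' 0\.'
```

```text
time: 28.85
ee_pos: [0.6001, -0.0307, 0.0883]
eef_rot: [0.721, 0.693, 0.0, -0.0]
ft_force: [0.3, 1.5, -0.4]
width: 0.0024
grip_force: 0.0
t 28.9 press [ 33.  -65.8] z 88.3 yaw 90.01 tilt [ 0. -0.] F [ 0.3  1.5 -0.4] w 2.4 grip 0.0 j7 0.19
shift units [0.129 0.    0.202] yaw units 0.0001
ctr [33.6 26. ] size [29.  73.2] yaw 89.99 px [319.  99.] (290, 29, 59, 142)
ctr [186.4 -24.5] size [ 25.8 111.7] yaw 89.1 px [571. 203.] (544, 113, 49, 179)
ctr [67.  40.3] size [30.9 45.5] yaw 89.54 px [385.  72.] (355, 29, 61, 88)
ctr [  12.4 -123.3] size [ 12.6 240.9] yaw 180.0 px [292. 362.] (108, 351, 368, 23)
ctr [ 184.2 -115.5] size [22.2 30.8] yaw 90.33 px [545. 339.] (529, 319, 33, 41)
```

```bash
python3 -m crank '0 0 0.15 0 -1; 0.05 0 0.05 0 -1; 0.07 0 0 0 -1; 0.06 0 0 0 -1; 0.06 0 0 0 -1; 0.05 0 0 0 -1; 0.04 0 0 0 -1; 0.03 0 0 0 -1; 0.02 0 0 0 -1; 0 0 0 0 -1' 30; python3 w.py 33 9 48 90
```

```text
time: 29.9
ee_pos: [0.6033, 0.0434, 0.0487]
eef_rot: [0.722, 0.692, -0.0, 0.0]
ft_force: [-0.9, -2.9, 2.4]
width: 0.0006
grip_force: 1.3
t 29.9 press [33.2  8.4] z 48.7 yaw 89.89 tilt [-0.001  0.   ] F [-0.9 -2.9  2.4] w 0.6 grip 1.3 j7 0.08
shift units [ 0.003 -0.001  0.004] yaw units -0.0012
```

```bash
python3 -m crank '0.02 0 0 0 -1; 0.01 0 0 0 -1; 0 0 0 0 -1' 30; python3 w.py 33 9 48 90; python3 -m crank '-0.1 0 0 0 -1; -0.1 0 -0.2 0 -1; -0.1 0 -0.22 0 -1; -0.22 -0.05 -0.1 0 0.06; -0.24 -0.05 -0.05 0 0.06; -0.24 -0.05 -0.05 0 0.06; -0.24 -0.03 -0.05 0 0.06; -0.24 0 0 0 0.06; -0.24 0 0 0 0.06; -0.24 0 0 0.05 0.06' 30; python3 -m crank '-0.18 0 0 0 0.06; 0 0 0 0 0.06;0 0 0 0 0.06'; python3 w.py -5 -387 10 85; python3 b.py .028|grep -v ' 0\.'
```

```text
time: 30.2
ee_pos: [0.6033, 0.0435, 0.0487]
eef_rot: [0.724, 0.69, -0.002, 0.002]
ft_force: [-2.0, -17.6, 3.4]
width: -0.0001
grip_force: 8.9
t 30.2 press [33.2  8.6] z 48.7 yaw 89.63 tilt [-0.007  0.   ] F [ -2.  -17.6   3.4] w -0.1 grip 8.9 j7 0.07
shift units [ 0.002 -0.001  0.004] yaw units -0.0041
time: 31.2
ee_pos: [0.551, -0.3413, 0.1826]
eef_rot: [0.748, 0.663, 0.001, -0.0]
ft_force: [1.3, 0.4, 1.0]
width: 0.0436
grip_force: 0.0
time: 31.5
ee_pos: [0.5462, -0.3765, 0.1821]
eef_rot: [0.749, 0.662, -0.0, -0.0]
ft_force: [0.2, 0.3, 0.1]
width: 0.0459
grip_force: 0.0
t 31.5 press [  -6.7 -413.4] z 182.1 yaw 85.31 tilt [ 0. -0.] F [0.2 0.3 0.1] w 45.9 grip 0.0 j7 0.69
shift units [ 0.132 -0.002  0.86 ] yaw units 0.0035
ctr [  54.4 -563.1] size [ 24. 416.] yaw 175.28 px [374. 362.] (191, 343, 367, 33)
ctr [  99.9 -511.6] size [21.  70.4] yaw 90.17 px [436. 314.] (425, 282, 22, 64)
```

```bash
sed -i 's/(5,55,60)/(5,30,60)/' b.py; python3 b.py .028 pics/j_w.png
```

```text
ctr [  55.6 -561.3] size [ 24.1 416. ] yaw 175.39 px [374. 362.] (191, 343, 367, 33)
ctr [ 100.2 -509.8] size [20.5 70.5] yaw 91.62 px [435. 314.] (425, 282, 21, 64)
```

View pics/j_w.png

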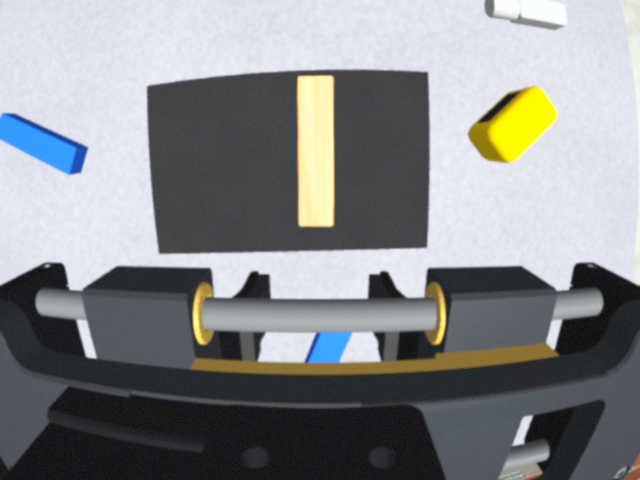

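```bash
python3 -c "
import cv2
h=cv2.cvtColor(cv2.imread('pics/j_w.png'),cv2.COLOR_BGR2HSV)
for p in((314,150),(322,100),(310,180)):print(h[p[1],p[0]])"
```

```text
[ 27  62 255]
[ 27  65 255]
[ 27  58 255]
```

Only the pale batten remains on the mat, at (315,150), alone and unmoved. Auto-exposure shifted its hue, so I widen the mask.

```bash
sed -i 's/(25,235,255)/(32,235,255)/' b.py; python3 b.py .028
```

```text
ctr [  -3.5 -348. ] size [ 32.9 132.4] yaw 85.69 px [315. 152.] (296, 75, 39, 154)
ctr [  56.2 -560.5] size [ 24.  416.1] yaw 175.44 px [374. 362.] (191, 343, 367, 33)
ctr [-125.7 -490.5] size [22.8 71.5] yaw 79.28 px [202. 313.] (191, 281, 23, 65)
ctr [ 101.6 -508.8] size [22.1 70.6] yaw 91.7 px [436. 314.] (425, 282, 22, 64)
```

```bash
python3 -m crank '0.127 -0.005 0.15 0 0.06; 0 0 0.2 0 0.06; 0 0 0.2 0 0.06; 0 0 0.2 0 0.06; 0 0 0 0 0.06' 30; python3 w.py -6.5 -388 11 85.5
```

```text
time: 32.15
ee_pos: [0.5469, -0.3464, 0.0275]
eef_rot: [0.748, 0.664, -0.001, -0.004]
ft_force: [-0.9, 0.1, 0.4]
width: 0.0463
grip_force: 0.0
t 32.1 press [  -7.3 -383.3] z 27.5 yaw 85.57 tilt [ 0.004 -0.007] F [-0.9  0.1  0.4] w 46.3 grip 0.0 j7 0.72
shift units [-0.023  0.006  0.083] yaw units 0.0008
```

```bash
python3 -m crank '-0.015 0.003 0.05 0 0.06; 0 0 0.04 0 0.06; 0 0 0 0 0.06; 0 0 0 0 -1; 0 0 0 0 -1; 0 0 0 0 -1; 0 0 0 0 -1; 0 0 0 0 -1; 0 0 0 0 -1' 30; python3 w.py -6.5 -388 11 85.5
```

```text
time: 33.05
ee_pos: [0.5492, -0.3536, 0.0152]
eef_rot: [0.748, 0.663, 0.0, 0.0]
ft_force: [-1.7, 0.3, 5.8]
width: 0.0297
grip_force: 29.8
t 33.0 press [  -4.6 -390.4] z 15.2 yaw 85.43 tilt [-0.     0.001] F [-1.7  0.3  5.8] w 29.7 grip 29.8 j7 0.73
shift units [ 0.011 -0.01   0.021] yaw units -0.0008
```

```bash
python3 -m crank '0 0 -0.1 0 -1; 0 0 -0.15 0 -1; 0 0 -0.1 -0.051 -1; 0.2 0.004 0 0 -1; 0.2 0.004 0 0 -1; 0.2 0.004 0 0 -1; 0.2 0.004 0 0 -1; 0.2 0.004 0 0 -1; 0.2 0.003 0 0 -1; 0.13 0 0 0 -1' 40; python3 w.py 0 -120 51 90; python3 -m crank '0.01 0 0 0 -1; 0 0 0.08 0 -1; 0 0 0.06 0 -1; 0 0 0.02 0 -1; 0 0 0 0 -1' 40; python3 w.py 0 -8 51 90;python3 b.py .064
```

```text
time: 34.05
ee_pos: [0.5645, -0.0841, 0.0843]
eef_rot: [0.72, 0.694, 0.0, -0.001]
ft_force: [1.0, -0.6, -1.1]
width: 0.0296
grip_force: 39.8
t 34.0 press [  -0.4 -120.5] z 84.3 yaw 90.2 tilt [ 0.001 -0.   ] F [ 1.  -0.6 -1.1] w 29.6 grip 39.8 j7 0.29
shift units [0.002 0.002 0.167] yaw units 0.0022
time: 34.55
ee_pos: [0.5636, -0.0874, 0.0515]
eef_rot: [0.722, 0.692, -0.001, -0.001]
ft_force: [0.5, -0.2, -0.6]
width: 0.0292
grip_force: 39.8
t 34.5 press [  -1.2 -123.8] z 51.5 yaw 89.88 tilt [-0.    -0.002] F [ 0.5 -0.2 -0.6] w 29.2 grip 39.8 j7 0.32
shift units [0.579 0.005 0.002] yaw units -0.0013
ctr [ -1.7 -69.6] size [ 30.3 105.7] yaw 91.02 px [316. 175.] (277, 50, 77, 250)
ctr [165.1 -52.9] size [ 27.6 137.3] yaw 94.7 px [632. 160.] (609, 39, 31, 243)
ctr [  13.8 -157.1] size [  9.5 192.7] yaw 0.03 px [343. 362.] (159, 347, 368, 27)
ctr [  -0.5 -142.3] size [ 7.8 29.4] yaw 1.12 px [319. 339.] (287, 331, 65, 16)
ctr [ -38.6 -131.3] size [ 7.1 31.6] yaw 85.43 px [236. 316.] (228, 285, 16, 62)
ctr [  38.5 -131.3] size [ 4.9 30.6] yaw 95.56 px [405. 315.] (399, 286, 12, 60)
```

```bash
python3 -m crank '0.05 0.003 0 0.008 -1; 0.065 0 0 0 -1; 0.065 0 0 0 -1; 0.065 0 0 0 -1; 0.065 0 0 0 -1; 0.065 0 0 0 -1; 0.065 0 0 0 -1; 0.06 0 0 0 -1; 0.04 0 0 0 -1;0.02 0 0 0 -1' 40; python3 w.py 0 -8 51 90; python3 -m crank '0 0 0 0 -0.1; 0 0 0 0 -0.1; 0 0 0 0 -0.1; 0 0 -0.2 0 -0.1; -0.2 0 0 0 -1; -0.18 0 0 0 -1; 0 0 0 0 -1; 0 0 0 0 -1; 0 0 0 0 -1; 0 0 0 0 -1' 30; python3 w.py 0 -40 48 90; python3 b.py .064 pics/k_w.png
```

```text
time: 35.6
ee_pos: [0.5709, 0.0271, 0.0525]
eef_rot: [0.725, 0.688, 0.0, -0.0]
ft_force: [0.1, 0.1, -0.9]
width: 0.0295
grip_force: 39.8
t 35.6 press [ 1.5 -9.1] z 52.5 yaw 89.36 tilt [ 0. -0.] F [ 0.1  0.1 -0.9] w 29.5 grip 39.8 j7 0.1
shift units [ 0.006 -0.008  0.007] yaw units -0.0071
time: 36.6
ee_pos: [0.5669, -0.0487, 0.0923]
eef_rot: [0.725, 0.689, 0.0, -0.0]
ft_force: [-0.4, 1.2, 0.4]
width: 0.0027
grip_force: 0.0
t 36.6 press [  0.6 -85.1] z 92.3 yaw 89.39 tilt [ 0. -0.] F [-0.4  1.2  0.4] w 2.7 grip 0.0 j7 0.21
shift units [ 0.225 -0.005  0.222] yaw units -0.0067
ctr [18.1 15.9] size [62.2 94.3] yaw 90.47 px [349.  86.] (288, 0, 121, 174)
ctr [180.6 -29.1] size [ 28.3 114.8] yaw 89.24 px [599. 178.] (576, 92, 42, 174)
ctr [67.1 39.7] size [30.7 48.4] yaw 90.03 px [440.  43.] (412, 1, 57, 86)
ctr [ -21. -145.] size [ 12.5 246. ] yaw 179.37 px [291. 362.] (108, 351, 368, 23)
```

View pics/k_w.png

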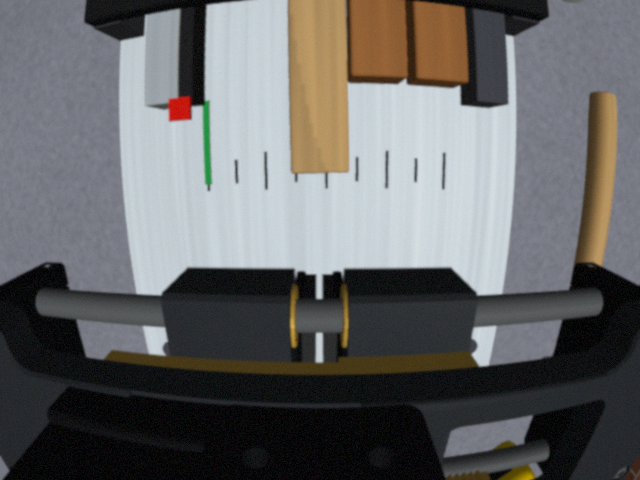

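Third batten is straight (288–349 columns), next to the two seated browns. Now I push it to the stop.

```bash
python3 -m crank '0 0.003 0.15 -0.007 -1; 0.05 0 0.065 0 -1; 0.07 0 0 0 -1; 0.06 0 0 0 -1; 0.06 0 0 0 -1; 0.06 0 0 0 -1; 0.06 0 0 0 -1; 0.05 0 0 0 -1; 0.04 0 0 0 -1; 0 0 0 0 -1' 30; python3 w.py 1 9 48 90; python3 -m crank '0.02 0 0 0 -1; 0.015 0 0 0 -1; 0 0 0 0 -1' 30; python3 w.py 1 9 48 90
```

```text
time: 37.65
ee_pos: [0.5712, 0.0416, 0.0494]
eef_rot: [0.721, 0.693, 0.0, -0.0]
ft_force: [-0.4, 0.9, -0.3]
width: 0.0002
grip_force: 0.0
t 37.6 press [1.2 5.4] z 49.4 yaw 90.03 tilt [ 0.001 -0.   ] F [-0.4  0.9 -0.3] w 0.2 grip 0.0 j7 0.09
shift units [ 0.018 -0.001  0.007] yaw units 0.0003
time: 37.95
ee_pos: [0.5714, 0.0447, 0.0495]
eef_rot: [0.722, 0.691, -0.001, 0.001]
ft_force: [-1.2, -7.2, 1.4]
width: 0.0005
grip_force: 2.9
t 38.0 press [1.2 8.5] z 49.5 yaw 89.81 tilt [-0.002 -0.   ] F [-1.2 -7.2  1.4] w 0.5 grip 2.9 j7 0.08
shift units [ 0.003 -0.001  0.007] yaw units -0.0021
```

All three seated. Back to the crank handle.

```bash
python3 -m crank '-0.05 0 0 0 -1; 0 0 -0.25 0 -1; 0 0 -0.25 0 -1; 0 0 -0.25 0 1; 0.22 0.04 -0.05 0 1; 0.22 0.04 0 0 1; 0.22 0.04 0 0 1; 0.22 0.04 0 0 1; 0.22 0.04 0 0 1; 0.2 0.04 0 0 1' 30; python3 -m crank '0 0 0 -0.095 1; 0 0 0 -0.095 1; 0 0 0 -0.095 1; 0 0 0 -0.095 1; 0 0 0 -0.095 1; 0 0 0 -0.095 1; 0 0 0 -0.095 1; 0 0 0 -0.095 1; 0 0 0 -0.095 1; 0 0 0 -0.095 1'; python3 -m crank '0 0 0 -0.05 1; 0 0 0 0 1'; python3 w.py 50 260.5 120 180
python3 - <<'E'
from h import *
p=np.load("press.npz");th=float(p["th"]);o=p["o"];c,n=np.cos(th),np.sin(th);Q=np.array([[c,n],[-n,c]])
s,w=grab("scene"),grab("wrist")
for k in(s,w):
  for a,r,kk in blobs(hsv(k,(0,150,70),(5,255,255))|hsv(k,(174,150,70),(180,255,255)),40):
    print(k["name"],a,np.round(r[0],1),cv2.boundingRect(kk),np.round(Q@(onz(k,r[0],.162)[:2]-o)*1000,1))
E
```

```text
time: 38.95
ee_pos: [0.63, 0.2968, 0.2093]
eef_rot: [0.722, 0.692, 0.0, -0.0]
ft_force: [0.9, -0.1, 0.5]
width: 0.0483
grip_force: 0.0
time: 39.95
ee_pos: [0.6301, 0.294, 0.2093]
eef_rot: [0.057, 0.998, 0.0, -0.0]
ft_force: [-0.7, 0.3, 0.2]
width: 0.087
grip_force: 0.0
time: 40.15
ee_pos: [0.6302, 0.294, 0.2094]
eef_rot: [0.021, 1.0, 0.0, -0.0]
ft_force: [-0.4, -0.1, -1.5]
width: 0.087
grip_force: 0.0
t 40.1 press [ 49.8 259.9] z 209.4 yaw 179.95 tilt [0. 0.] F [-0.4 -0.1 -1.5] w 87.0 grip 0.0 j7 1.15
shift units [-0.001  0.003  0.447] yaw units -0.0005
scene 203.0 [514.  198.6] (506, 187, 16, 24) [ 70.4 234.2]
scene 128.0 [455.5 175.5] (450, 168, 12, 16) [-45.9 172.1]
scene 52.5 [433.8 191.2] (428, 187, 13, 10) [-28.5 100.8]
wrist 1498.5 [320.  253.5] (301, 227, 38, 54) [ 44.8 260.3]
wrist 746.5 [316.5  18.5] (305, 1, 24, 36) [-92.6 258.9]
wrist 578.5 [250.5  30.5] (241, 15, 20, 32) [-86.6 221.3]
wrist 70.0 [ 56. 110.] (52, 105, 9, 11) [-53.7  84.5]
```

```bash
python3 -m crank '0 0.003 0.2 0 1; 0 0 0.2 0 1; 0 0 0.04 0 1; 0 0 0 0 -1; 0 0 0 0 -1; 0 0 0 0 -1; 0 0 0 0 -1; 0 0 0 0 -1; 0 0 0 0 -1; 0 0 0 0 -1' 40; python3 -m crank '0 0 0 0 -1; 0 0 0 0 -1; 0 0 0 0 -1; 0 0 0 0 -1' 40; python3 w.py 50 260 120 180
python3 - <<'E'
import numpy as np
th=21.99
p=lambda a:np.array([-50*np.cos(a),-50*np.sin(a)])
for i in range(27):
    n=max(th-np.pi/9,12.6)
    d=p(n)-p(th);print(f"{-d[0]/200:.3f} {d[1]/200:.3f} 0 0 -1",end="; " if i%10!=9 else f"  -> {n:.2f}\n");th=n
print(th)
for n in np.arange(12.45,11.2,-.15):
    d=p(n)-p(th);print(f"{-d[0]/200:.3f} {d[1]/200:.3f} 0 0 -1 ->{n:.2f}",np.round(p(n)+[0,260],1));th=n
E
```

```text
time: 41.25
ee_pos: [0.63, 0.2954, 0.1217]
eef_rot: [0.021, 1.0, 0.0, 0.0]
ft_force: [0.2, -0.2, 0.2]
width: 0.0391
grip_force: 0.0
time: 41.65
ee_pos: [0.63, 0.2952, 0.1215]
eef_rot: [0.021, 1.0, -0.0, -0.0]
ft_force: [-0.6, -1.1, -0.1]
width: 0.023
grip_force: 40.0
t 41.6 press [ 49.6 261.2] z 121.5 yaw 179.92 tilt [ 0. -0.] F [-0.6 -1.1 -0.1] w 23.0 grip 40.0 j7 1.16
shift units [-0.002 -0.006  0.008] yaw units -0.0008
0.015 -0.085 0 0 -1; 0.043 -0.075 0 0 -1; 0.067 -0.056 0 0 -1; 0.082 -0.030 0 0 -1; 0.087 0.000 0 0 -1; 0.082 0.030 0 0 -1; 0.066 0.056 0 0 -1; 0.043 0.075 0 0 -1; 0.015 0.086 0 0 -1; -0.015 0.085 0 0 -1  -> 18.50
-0.043 0.075 0 0 -1; -0.067 0.056 0 0 -1; -0.082 0.030 0 0 -1; -0.087 -0.000 0 0 -1; -0.082 -0.030 0 0 -1; -0.066 -0.056 0 0 -1; -0.043 -0.075 0 0 -1; -0.015 -0.086 0 0 -1; 0.015 -0.085 0 0 -1; 0.043 -0.075 0 0 -1  -> 15.01
0.067 -0.056 0 0 -1; 0.082 -0.030 0 0 -1; 0.087 0.000 0 0 -1; 0.082 0.030 0 0 -1; 0.066 0.056 0 0 -1; 0.043 0.075 0 0 -1; 0.015 0.077 0 0 -1; 12.6
-0.002 0.037 0 0 -1 ->12.45 [-49.7 265.8]
-0.007 0.037 0 0 -1 ->12.30 [-48.2 273.2]
-0.013 0.035 0 0 -1 ->12.15 [-45.7 280.2]
-0.018 0.033 0 0 -1 ->12.00 [-42.2 286.8]
-0.022 0.030 0 0 -1 ->11.85 [-37.7 292.8]
-0.027 0.026 0 0 -1 ->11.70 [-32.4 298.1]
-0.030 0.022 0 0 -1 ->11.55 [-26.3 302.5]
-0.033 0.017 0 0 -1 ->11.40 [-19.7 306. ]
-0.035 0.012 0 0 -1 ->11.25 [-12.6 308.4]
```

```bash
python3 -m crank '0.015 -0.085 0 0 -1; 0.043 -0.075 0 0 -1; 0.067 -0.056 0 0 -1; 0.082 -0.03 0 0 -1; 0.087 0 0 0 -1; 0.082 0.03 0 0 -1; 0.066 0.056 0 0 -1; 0.043 0.075 0 0 -1; 0.015 0.086 0 0 -1; -0.015 0.085 0 0 -1' 40; python3 w.py; python3 -m crank '-0.043 0.075 0 0 -1; -0.067 0.056 0 0 -1; -0.082 0.03 0 0 -1; -0.087 0 0 0 -1; -0.082 -0.03 0 0 -1; -0.066 -0.056 0 0 -1; -0.043 -0.075 0 0 -1; -0.015 -0.086 0 0 -1; 0.015 -0.085 0 0 -1; 0.043 -0.075 0 0 -1'; python3 w.py; python3 -m crank '0.067 -0.056 0 0 -1; 0.082 -0.03 0 0 -1; 0.087 0 0 0 -1; 0.082 0.03 0 0 -1; 0.066 0.056 0 0 -1; 0.043 0.075 0 0 -1; 0.015 0.077 0 0 -1; 0 0 0 0 -1'; python3 w.py -50 260 120 180
```

```text
time: 42.65
ee_pos: [0.5343, 0.3168, 0.1215]
eef_rot: [0.021, 1.0, -0.0, 0.001]
ft_force: [10.9, -7.1, -4.6]
width: 0.0233
grip_force: 40.0
t 42.6 press [-46.9 278.8] z 121.5 yaw 179.92 tilt [-0.001 -0.001] F [10.9 -7.1 -4.6] w 23.3 grip 40.0 j7 1.03
time: 43.65
ee_pos: [0.6183, 0.2635, 0.1215]
eef_rot: [0.021, 1.0, 0.0, 0.001]
ft_force: [-0.3, 2.7, 0.2]
width: 0.0232
grip_force: 40.0
t 43.6 press [ 39.2 229. ] z 121.5 yaw 179.91 tilt [-0.002  0.001] F [-0.3  2.7  0.2] w 23.2 grip 40.0 j7 1.19
time: 44.45
ee_pos: [0.5303, 0.3011, 0.1214]
eef_rot: [0.02, 1.0, 0.001, 0.001]
ft_force: [1.2, 2.0, -1.5]
width: 0.023
grip_force: 40.0
t 44.5 press [-50.3 262.9] z 121.4 yaw -179.9 tilt [-0.002  0.002] F [ 1.2  2.  -1.5] w 23.0 grip 40.0 j7 1.05
shift units [-0.001 -0.015  0.007] yaw units 0.0011
```

```bash
python3 -m crank '-0.002 0.037 0 0 -1; -0.007 0.037 0 0 -1; -0.013 0.035 0 0 -1; 0 0 0 0 -1' 40; python3 w.py -45.7 280.2 120 180;  python3 -m crank '-0.018 0.033 0 0 -1; -0.022 0.03 0 0 -1; 0 0 0 0 -1' 40; python3 w.py -37.7 292.8 120 180
```

```text
time: 44.85
ee_pos: [0.5364, 0.3204, 0.1215]
eef_rot: [0.021, 1.0, 0.0, 0.001]
ft_force: [4.5, -1.2, -2.2]
width: 0.0234
grip_force: 40.0
t 44.9 press [-44.9 282.5] z 121.5 yaw 179.94 tilt [-0.002  0.   ] F [ 4.5 -1.2 -2.2] w 23.4 grip 40.0 j7 1.03
shift units [ 0.004 -0.012  0.007] yaw units -0.0006
time: 45.15
ee_pos: [0.545, 0.3316, 0.1215]
eef_rot: [0.021, 1.0, -0.0, 0.001]
ft_force: [3.9, -3.8, -0.6]
width: 0.023
grip_force: 40.0
t 45.1 press [-36.8 294. ] z 121.5 yaw 179.89 tilt [-0.001 -0.001] F [ 3.9 -3.8 -0.6] w 23.0 grip 40.0 j7 1.02
shift units [ 0.005 -0.006  0.007] yaw units -0.0012
```

```bash
python3 -m crank '-0.013 0.013 0 0 -1; -0.014 0.013 0 0 -1; 0 0 0 0 -1' 40; python3 w.py -32.4 298.1 120 180;  python3 -m crank '-0.015 0.011 0 0 -1; 0 0 0 0 -1' 40; python3 w.py -29.4 300.3 120 180
```

```text
time: 45.45
ee_pos: [0.5496, 0.3355, 0.1214]
eef_rot: [0.022, 1.0, -0.001, -0.001]
ft_force: [-1.7, -8.3, 2.5]
width: 0.0233
grip_force: 40.0
t 45.5 press [-32.4 298.2] z 121.4 yaw 179.86 tilt [ 0.001 -0.002] F [-1.7 -8.3  2.5] w 23.3 grip 40.0 j7 1.02
shift units [ 0.    -0.     0.007] yaw units -0.0015
time: 45.65
ee_pos: [0.5518, 0.3372, 0.1214]
eef_rot: [0.022, 1.0, -0.002, -0.002]
ft_force: [-6.7, -9.2, 5.7]
width: 0.0231
grip_force: 40.0
t 45.6 press [-30.2 299.9] z 121.4 yaw 179.86 tilt [ 0.003 -0.003] F [-6.7 -9.2  5.7] w 23.1 grip 40.0 j7 1.02
shift units [-0.004  0.002  0.007] yaw units -0.0015
```

About 11 N tangential at the handle and the gap is about 84 mm, so the pad is solid: squeezed snug. I release, rise and check.

```bash
python3 -m crank '0 0 0 0 -1; 0 0 0 0 0; 0 0 0 0 0; 0 0 0 0 0.3; 0 0 0 0 1; 0 0 -0.2 0 1; 0 0 -0.2 0 1' 30; python3 w.py -130 260 52 180; python3 -m crank '0.17 -0.08 0 0 1; 0.17 -0.08 0 0 1; 0.155 -0.04 0 0 1; 0 0 0 0 1'; python3 w.py -130 260 52 180
python3 - <<'E'
from h import *
p=np.load("press.npz");th=float(p["th"]);o=p["o"];c,n=np.cos(th),np.sin(th);Q=np.array([[c,n],[-n,c]])
t,s,w=grab("top"),grab("scene"),grab("wrist")
f=lambda k:[(a,r[0],kk) for a,r,kk in blobs(hsv(k,(0,150,70),(5,255,255))|hsv(k,(174,150,70),(180,255,255)),8)]
for k in(t,s,w):
  for a,r,kk in f(k):print(k["name"],a,np.round(r,1),cv2.boundingRect(kk),"z.162",np.round(Q@(onz(k,r,.162)[:2]-o)*1000,1),"z.078",np.round(Q@(onz(k,r,.078)[:2]-o)*1000,1))
a=cv2.resize(s["img"][150:330,330:530],None,fx=2.5,fy=2.5);b=cv2.resize(t["img"][170:310,180:350],None,fx=2.9,fy=2.9)[:406];a=a[:406] if 0 else a
H=min(a.shape[0],b.shape[0]);im=np.hstack([a[:H,:420],b[:H,:380]]);cv2.imwrite("pics/l.png",im)
E
```

```text
time: 46.35
ee_pos: [0.5516, 0.3395, 0.2016]
eef_rot: [0.021, 1.0, -0.0, -0.001]
ft_force: [1.7, 0.6, 0.6]
width: 0.0635
grip_force: 0.0
t 46.4 press [-30.6 302.2] z 201.6 yaw 179.99 tilt [ 0.002 -0.001] F [1.7 0.6 0.6] w 63.5 grip 0.0 j7 1.01
shift units [ 0.496 -0.211  0.749] yaw units -0.0001
time: 46.75
ee_pos: [0.4487, 0.3038, 0.202]
eef_rot: [0.02, 1.0, 0.001, -0.001]
ft_force: [1.3, 0.1, -0.2]
width: 0.086
grip_force: 0.0
t 46.8 press [-131.9  262.3] z 202.0 yaw -179.9 tilt [0.001 0.002] F [ 1.3  0.1 -0.2] w 86.0 grip 0.0 j7 0.9
shift units [-0.011 -0.013  0.75 ] yaw units 0.0011
top 113.0 [133.9 249.5] (125, 242, 20, 14) z.162 [-43.9 281. ] z.078 [-26.5 314.9]
top 79.0 [189.  290.5] (185, 285, 9, 12) z.162 [-142.9  163.6] z.078 [-133.8  187.6]
top 9.0 [264.5 231.5] (263, 230, 4, 4) z.162 [-27.4  -4.3] z.078 [-8.6  5.6]
scene 177.0 [497.6 170.1] (491, 159, 14, 24) z.162 [-15.3 264.4] z.078 [-80.1 346.6]
scene 126.5 [455.5 175.5] (450, 168, 12, 16) z.162 [-45.9 172.1] z.078 [-113.9  244.6]
scene 52.5 [433.8 191.2] (428, 187, 13, 10) z.162 [-28.5 100.8] z.078 [-94.7 165.6]
scene 16.5 [397.8 244.8] (395, 243, 7, 5) z.162 [ 58.9 -49.8] z.078 [ 2. -1.]
wrist 721.0 [313.5 227.5] (302, 211, 24, 34) z.162 [-151.   259.3] z.078 [-132.6  258.2]
wrist 621.5 [248.  221.5] (238, 205, 21, 34) z.162 [-154.6  222.4] z.078 [-137.6  206. ]
wrist 461.0 [355.3 350.7] (340, 341, 32, 21) z.162 [-71.7 285.3] z.078 [-20.3 295. ]
```

View pics/l.png

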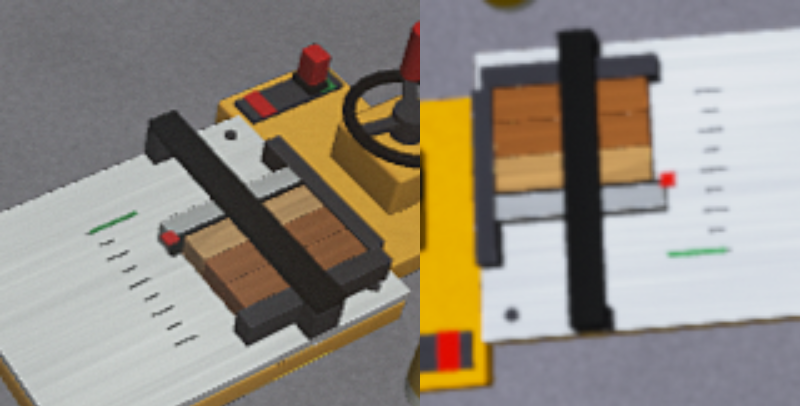

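The picture shows all three battens edge to edge between jaw and fence, against the end stop, and the knob at green. But the handle blob looks to have crept back about 0.25 rad. I re-grip to read the wheel and re-squeeze if needed.

```bash
python3 -m crank '-0.15 0.05 0 0 1; -0.15 0.05 0 0 1; -0.16 0.05 0 0 1; 0 0 0.2 0 1; 0 0 0.2 0 1; 0 0 0 0 -1; 0 0 0 0 -1; 0 0 0 0 -1; 0 0 0 0 -1; 0 0 0 0 -1' 20; python3 w.py; python3 -m crank '0 0 0 0 -1; 0 0 0 0 -1; 0 0 0 0 -1; 0 0 0 0 -1; 0 0 0 0 -1; 0 0 0 0 -1; 0 0 0 0 -1' 20; python3 w.py
python3 - <<'E'
from h import *
s=grab("scene")
for a,r,kk in blobs(hsv(s,(0,150,70),(5,255,255))|hsv(s,(174,150,70),(180,255,255)),8):print(a,np.round(r[0],1))
E
```

```text
time: 47.9
ee_pos: [0.5458, 0.3297, 0.1232]
eef_rot: [0.021, 1.0, 0.001, 0.001]
ft_force: [0.5, -0.3, 0.2]
width: 0.0547
grip_force: 0.0
t 47.9 press [-36.  292.2] z 123.2 yaw 179.94 tilt [-0.002  0.002] F [ 0.5 -0.3  0.2] w 54.7 grip 0.0 j7 1.03
time: 48.6
ee_pos: [0.5452, 0.3289, 0.1215]
eef_rot: [0.021, 1.0, -0.0, -0.0]
ft_force: [-0.9, -1.3, 1.6]
width: 0.0236
grip_force: 20.0
t 48.6 press [-36.5 291.3] z 121.5 yaw 179.92 tilt [ 0. -0.] F [-0.9 -1.3  1.6] w 23.6 grip 20.0 j7 1.03
129.0 [455.5 175.5]
57.0 [499.3 173.3]
52.5 [433.8 191.2]
15.5 [397.8 244.8]
```

```bash
python3 -m crank '-0.011 0.013 0 0 -1; -0.011 0.013 0 0 -1; 0 0 0 0 -1' 40; python3 w.py; python3 -m crank '-0.014 0.012 0 0 -1; 0 0 0 0 -1; 0 0 0 0 -1' 40; python3 w.py; python3 -m crank '-0.014 0.011 0 0 -1; 0 0 0 0 -1; 0 0 0 0 -1'; python3 w.py
```

```text
time: 48.95
ee_pos: [0.5502, 0.3338, 0.1215]
eef_rot: [0.021, 1.0, -0.0, 0.0]
ft_force: [-1.3, -4.9, 3.1]
width: 0.0229
grip_force: 40.0
t 49.0 press [-31.8 296.5] z 121.5 yaw 179.91 tilt [-0.    -0.001] F [-1.3 -4.9  3.1] w 22.9 grip 40.0 j7 1.03
time: 49.25
ee_pos: [0.5524, 0.3357, 0.1215]
eef_rot: [0.021, 1.0, -0.001, -0.001]
ft_force: [-4.3, -6.2, 7.0]
width: 0.0232
grip_force: 40.0
t 49.2 press [-29.5 298.4] z 121.5 yaw 179.9 tilt [ 0.001 -0.001] F [-4.3 -6.2  7. ] w 23.2 grip 40.0 j7 1.03
time: 49.55
ee_pos: [0.5547, 0.3372, 0.1215]
eef_rot: [0.021, 1.0, -0.001, -0.001]
ft_force: [-8.3, -8.7, 8.9]
width: 0.0233
grip_force: 40.0
t 49.5 press [-27.4 300. ] z 121.5 yaw 179.89 tilt [ 0.003 -0.002] F [-8.3 -8.7  8.9] w 23.3 grip 40.0 j7 1.03
```

```bash
python3 -m crank '0.007 -0.006 0 0 -1; 0 0 0 0 -1' 40; python3 w.py; python3 -m crank '0.007 -0.006 0 0 -1; 0 0 0 0 -1' 40; python3 w.py; python3 -m crank '0.007 -0.006 0 0 -1; 0 0 0 0 -1'; python3 w.py
```

```text
time: 49.75
ee_pos: [0.5533, 0.3363, 0.1215]
eef_rot: [0.021, 1.0, -0.001, -0.001]
ft_force: [-6.9, -7.7, 7.8]
width: 0.0229
grip_force: 40.0
t 49.8 press [-28.7 299. ] z 121.5 yaw 179.9 tilt [ 0.002 -0.002] F [-6.9 -7.7  7.8] w 22.9 grip 40.0 j7 1.03
time: 49.95
ee_pos: [0.5521, 0.3354, 0.1215]
eef_rot: [0.021, 1.0, -0.001, -0.001]
ft_force: [-5.7, -7.4, 6.0]
width: 0.0231
grip_force: 40.0
t 50.0 press [-29.9 298.1] z 121.5 yaw 179.91 tilt [ 0.002 -0.001] F [-5.7 -7.4  6. ] w 23.1 grip 40.0 j7 1.03
time: 50.15
ee_pos: [0.551, 0.3345, 0.1215]
eef_rot: [0.021, 1.0, -0.0, -0.0]
ft_force: [-3.9, -5.4, 4.5]
width: 0.0233
grip_force: 40.0
t 50.1 press [-30.9 297.2] z 121.5 yaw 179.91 tilt [ 0.001 -0.001] F [-3.9 -5.4  4.5] w 23.3 grip 40.0 j7 1.03
```

Force unloads linearly with position, so this is gripper compliance against a solid stop. The wheel itself is seated with more than 10 N applied. I relax, release and go to the lock knob.

```bash
python3 -m crank '0.007 -0.006 0 0 -1; 0.006 -0.006 0 0 -1; 0 0 0 0 0; 0 0 0 0 0; 0 0 0 0 0; 0 0 0 0 0.3; 0 0 -0.2 0 1; 0 0 -0.2 0 1; 0 0 0 0 1' 30; python3 w.py -130 260 52 180; python3 -m crank '0.16 -0.06 0 0 1; 0.16 -0.06 0 0 1; 0.16 -0.04 0 0 1; 0 0 0 0 1'; python3 w.py -130 260 52 180
python3 - <<'E'
from h import *
s=grab("scene")
for a,r,kk in blobs(hsv(s,(0,150,70),(5,255,255))|hsv(s,(174,150,70),(180,255,255)),8):print(a,np.round(r[0],1))
E
```

```text
time: 51.05
ee_pos: [0.5509, 0.3342, 0.2076]
eef_rot: [0.021, 1.0, 0.003, 0.004]
ft_force: [0.3, 0.1, -0.2]
width: 0.0674
grip_force: 0.0
t 51.0 press [-31.1 296.9] z 207.6 yaw 179.93 tilt [-0.007  0.006] F [ 0.3  0.1 -0.2] w 67.4 grip 0.0 j7 1.01
shift units [ 0.5   -0.189  0.773] yaw units -0.0008
time: 51.45
ee_pos: [0.4479, 0.305, 0.2013]
eef_rot: [0.02, 1.0, 0.0, -0.001]
ft_force: [0.1, 0.5, 1.5]
width: 0.0864
grip_force: 0.0
t 51.5 press [-132.8  263.5] z 201.3 yaw -179.93 tilt [0.002 0.001] F [0.1 0.5 1.5] w 86.4 grip 0.0 j7 0.9
shift units [-0.015 -0.018  0.747] yaw units 0.0008
176.5 [497.6 170.3]
129.0 [455.5 175.5]
52.5 [433.8 191.2]
15.5 [397.8 244.8]
```

Handle rests at the same place as before, so the wheel is at its solid stop. Now I lock.

```bash
python3 -m crank '-0.015 -0.018 0.2 0 1; 0 0 0.2 0 1; 0 0 0.2 0 1; 0 0 0.14 0 1; 0 0 0 0 1; 0 0 0 0 -1; 0 0 0 0 -1; 0 0 0 0 -1; 0 0 0 0 -1; 0 0 0 0 -1' 30; python3 -m crank '0 0 0 0 -1; 0 0 0 0 -1; 0 0 0 0 -1; 0 0 0 0 -1; 0 0 0 0 -1; 0 0 0 0 -1; 0 0 0 0 -1'; python3 w.py -130 208 52 180
```

```text
time: 52.5
ee_pos: [0.4543, 0.3015, 0.0542]
eef_rot: [0.021, 1.0, 0.001, 0.0]
ft_force: [0.6, -1.1, 0.2]
width: 0.0551
grip_force: 0.0
time: 53.2
ee_pos: [0.4541, 0.301, 0.0535]
eef_rot: [0.021, 1.0, -0.0, -0.0]
ft_force: [-0.7, -1.7, 1.9]
width: 0.0198
grip_force: 30.0
t 53.2 press [-126.4  259.7] z 53.5 yaw 179.93 tilt [ 0. -0.] F [-0.7 -1.7  1.9] w 19.8 grip 30.0 j7 0.96
shift units [ 0.017 -0.259  0.008] yaw units -0.0008
```

```bash
python3 -m crank '0 -0.05 0 0 -1; 0 -0.05 0 0 -1; 0 -0.05 0 0 -1; 0 -0.05 0 0 -1; 0 -0.04 0 0 -1; 0 -0.02 0 0 -1; 0 -0.01 0 0 -1; 0 0 0 0 -1' 30; python3 w.py -130 208 52 180
```

```text
time: 54.0
ee_pos: [0.4519, 0.2507, 0.0536]
eef_rot: [0.02, 1.0, 0.003, 0.001]
ft_force: [4.4, 16.1, -13.6]
width: 0.02
grip_force: 30.0
t 54.0 press [-126.6  209.4] z 53.6 yaw -179.94 tilt [-0.002  0.005] F [  4.4  16.1 -13.6] w 20.0 grip 30.0 j7 1.04
shift units [ 0.017 -0.007  0.008] yaw units 0.0007
```

Locked-end stop felt after 50 mm (16 N). I give a small extra nudge, then release and retreat.

```bash
python3 -m crank '0 -0.01 0 0 -1; 0 0 0 0 -1; 0 0.025 0 0 -1; 0 0 0 0 1; 0 0 0 0 1; 0 0 0 0 1; 0 0 0 0 1; 0 0 -0.2 0 1; 0 0 -0.2 0 1; 0 0 -0.2 0 1' 30; python3 -m crank '0.2 0 -0.2 0 1; 0.2 0 0 0 1; 0 0 0 0 1; 0 0 0 0 1; 0 0 0 0 1'; python3 w.py
python3 - <<'E'
from h import *
for n in("top","scene"):
  s=grab(n)
  for a,r,kk in blobs(hsv(s,(0,150,70),(5,255,255))|hsv(s,(174,150,70),(180,255,255)),8):print(n,a,np.round(r[0],1),cv2.boundingRect(kk))
  for a,r,kk in blobs(hsv(s,(5,55,60),(25,235,255)),150):
    if (n=="top" and 195<r[0][0]<270 and 185<r[0][1]<260) or (n=="scene" and 400<r[0][0]<490 and 200<r[0][1]<290):print("  wood",n,a,np.round(r[0],1),np.round(r[1],1))
E
```

```text
time: 55.0
ee_pos: [0.4517, 0.2496, 0.1749]
eef_rot: [0.021, 1.0, -0.0, -0.0]
ft_force: [0.9, 1.0, 0.9]
width: 0.0679
grip_force: 0.0
time: 55.5
ee_pos: [0.3772, 0.253, 0.2087]
eef_rot: [0.021, 1.0, -0.0, 0.0]
ft_force: [0.7, 0.9, 0.0]
width: 0.0866
grip_force: 0.0
t 55.5 press [-201.3  208.7] z 208.7 yaw 179.89 tilt [-0. -0.] F [0.7 0.9 0. ] w 86.6 grip 0.0 j7 0.82
top 112.5 [133.3 249.1] (125, 242, 19, 14)
top 76.0 [180.5 290. ] (175, 286, 12, 9)
top 32.5 [190.5 289. ] (188, 285, 6, 9)
top 9.0 [264.5 231.5] (263, 230, 4, 4)
  wood top 835.5 [217. 217.] [38. 24.]
  wood top 617.5 [249.8 214.5] [36.8 18.3]
scene 175.5 [497.6 170.3] (491, 159, 14, 24)
scene 127.5 [439.  182.1] (433, 174, 13, 17)
scene 22.5 [433.2 192.4] (428, 188, 13, 9)
scene 16.5 [397.8 244.8] (395, 243, 7, 5)
  wood scene 2717.5 [474.9 211.7] [115.1  56.8]
  wood scene 824.0 [422.4 255.8] [42.  24.3]
  wood scene 631.5 [455.5 240.5] [42.  18.1]
```

The knob is at the red end, the wheel is unchanged, and the battens are still clamped. Handing in.

```bash
python3 -c "
from bench import workorder
print(workorder.close_job())"
```

```text
the job is handed in; nothing more can be done
None
```

The three battens that were on the mat are squeezed edge to edge between jaw and fence with their ends at the end stop, the lock knob is back at its red end, and the job was handed in at about 55 s with no verdict shown.

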